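# Take up the roller brake of a tube mixer through its service slot

### The job

Take the flat-bladed adjusting tool out of its stand and, reaching down through the narrow slot in the steel plate on the mixer's cover, push the star wheel below in the direction of the arrow, one tooth at a time and letting it click to rest after each tooth, until the steel pointer on the cover stands level with the two black home ridges, and no further. Touch the mixer and its wheel with the tool only, and gently, never pressing on wheel, plate or cover with more than about 25 N, then put the tool back in its stand as it was and let go. Leave the bottles and the beaker where they are.

Things in the scene. Friction and masses are not known exactly. Their poses are not given: they have to be found in the camera images.
- mixer: The fixed mixer; origin on the bench under the slot point; z up, y along the slot in the arrow's direction. White drive housing 130 (x) x 120 (y) x 100 mm high centred on the origin, with a flat aluminium cover on top; on its +y side a roller bed 190 x 300 mm with black rollers and two tubes, all lower than 95 mm
- slot (a point): Where the slot should be: level with the top of the 3 mm steel plate on the cover, 103 mm above the bench; axes as the mixer's. The plate is held fast but was refitted by hand: the real slot lies up to 8 mm to either side along x (see or feel for it). The slot is 12 mm wide (x) and runs from y = -26 to +12 mm. Plate 50 x 70 mm; opening in the cover below 30 mm wide
- axle (a point): Centre of the star wheel, 49 mm right below the slot point, not shifted by the plate; axle along x. 10 flat radial teeth 5 mm thick, 24 mm wide, radius 36 mm, root 20 mm. At rest teeth stand 18 degrees either side of the top and every 36 degrees on: a blade let in at y = -19 mm, tip 23 mm below the plate's top, stands freely behind the tooth at -18 degrees, the one to push
- star_wheel (a joint): Turn of the star wheel, rad; grows when its top moves along the slot's +y (the arrow). One tooth = 0.628 rad; a sprung detent rests it at every multiple of 0.628. Starts at rest at 0 or 0.628; home (pointer at the ridges) is 1.885. It takes up to 4 to 8 N at the tooth, most a quarter of the way; it fades half-way, then the wheel clicks on.
- pointer_tip (a point): middle of the cross bar of the small steel T-shaped pointer (10 mm bar, seen only) that slides on a black track on the cover, 50 mm to +x of the slot; moves 8 mm along +y per tooth
- home_mark (a point): point midway between the two black home ridges on the cover, either side of the pointer's track: the pointer's bar is level with them when the wheel is home. On the cover's top face, 2.5 mm lower than the pointer_tip point
- tool_grip (a point): Middle of the grasp place on the upright tool's handle. Black handle 24 mm (x) by 16 mm (y), 40 mm above and 30 mm below this point; under it a collar 32 x 32 x 6 mm, then a flat steel blade 10 mm (x) by 5 mm (y), 40 mm long; blade tip 76 mm below this point. z up the handle. About 0.12 kg. Grip across y (16 mm) so that the pads take a push along y
- tool_tip (a point): centre of the end of the tool's blade, same axes as tool_grip. In the slot's frame, pushing this tip along y from behind the tooth to y = 0 to 8 mm does one tooth (the slot's end stops a second); lift it to within 10 mm of the plate's top before going back for the next
- socket (a point): centre of the socket's mouth on top of the fixed grey stand (80 x 80 mm, 55 mm high); same axes as the standing tool. The socket is 20 mm (x) by 15 mm (y) and 48 mm deep; the tool's blade stands in it with the collar resting on the stand's top, so the tip lies 40 mm below this point
- dropper_a: bystander: loose amber dropper bottle, 28 mm wide, 75 mm high; origin at the centre of its underside
- dropper_b: bystander: second such bottle
- beaker: bystander: loose glass beaker, 64 mm wide, 85 mm high; origin at the centre of its underside
- stand: the tool stand, fixed; origin at the centre of its underside
Not all that is in view belongs to the job. Of the things shaped like the part that bears tool_grip, the black one is meant.

How it is judged:
On the way, in this order (a step that is already met when the one before it is completed fails the run):
1. the tool's tip is down through the slot, at least 10 mm below the plate's top (x of tool_tip in the frame of slot between -0.018 and 0.018 m and y of tool_tip in the frame of slot between -0.03 and 0.02 m and z of tool_tip in the frame of slot below -0.01 m), for 0.1 s.
2. the wheel rests in the click one tooth before home (value of joint star_wheel between 1.12664 and 1.38664 rad), for 0.2 s.
3. the wheel rests in the home click (value of joint star_wheel between 1.75496 and 2.01496 rad), for 0.2 s.
At the end, for the whole second after the job is handed in: The star wheel rests at home (1.885 rad within 0.13: the pointer level with the ridges), and the tool stands upright (within 0.12 rad) in its stand, its tip within 8 mm of the socket's middle each way and 35 to 45 mm below the mouth, released and at rest (all of step 3 and x of tool_tip in the frame of socket between -0.008 and 0.008 m and y of tool_tip in the frame of socket between -0.008 and 0.008 m and z of tool_tip in the frame of socket between -0.045 and -0.035 m and angle between tool_tip's own z axis and vertical below 0.12 rad and linear speed of tool below 0.02 m/s and contact force between the fingers and tool below 0.1 N); the robot touches nothing.
It fails at once if the wheel is pushed beyond home towards the next click (over 2.4 rad) (value of joint star_wheel above 2.4 rad).
It fails at once if the tool presses on the mixer (plate, cover or star wheel) with more than 35 N (contact force between tool and mixer above 35 N).
It fails at once if the gripper or arm touches the star wheel or mixer (contact force between any of the fingers, the arm and mixer above 1 N).
It fails at once if a bottle or the beaker is moved more than 15 mm (distance of any of dropper_a, dropper_b, beaker from where it was at the start of the episode above 0.015 m).
It also fails if it takes over 72 s, if anything falls off the work surface, if the arm or the gripper's body presses on something with over 40 N, if the wrist force passes 120 N, or if a joint passes its speed limit or range.

### The arm

A 6-joint arm with a two-finger parallel gripper is mounted at the origin on the work surface. World frame = base frame: x ahead of the robot, y to its left, z up, the work surface at z = 0. Lengths are in m, angles in rad, forces in N, time in s.
With the tool pointing down it reaches from about 0.25 to 0.775 m from the base axis. Payload 8.9 kg.
Tool frame: the origin (TCP) lies between the finger pads; the fingertips stand 17 mm ahead of it and the grasp point (between the pads) lies 2 mm behind it; z points along the fingers, x is the direction in which the jaws open and shut, and the axes are right-handed (so a half turn about z gives the same grasp; the last joint's range is limited). The gripper opens to 85 mm and grips with 20 to 120 N. Pads are 22 mm wide; open, the fingers measure 114 mm over their backs; the gripper's body (76 mm by 85 mm) begins 54 mm behind the grasp point. The pads swing forward as they close: fully open they stand 13 mm farther back than shut.
Start: joints at [1.102, 0.291, -0.153, 1.127, 0, 1.431], TCP at [0.17, 0.497, 0.248] pointing down, gripper open.
Joint ranges: [-2.52, 2.52], [-0.91, 1.74], [-1.3, 1.37], [-1.96, 2.02], [-1.52, 1.47], [-3.14, 3.14]. Speed limits (rad/s): [2.22, 2.22, 2.79, 3.14, 3.14, 3.14].

### API

Orientations are given as a 3x3 rotation matrix whose columns are the frame's x, y, z axes.
In Python, from bench import observe, read_camera, hand_in, silhouettes, place_of gives the robot as it stands.
- The arm moves only by the tool servo_tool, never from a script. Its argument "motion" is a list of rows, each an object of numbers: "dx", "dy", "dz": the shift along the tool's x, y, z in cm; "roll": the turn about the tool's z in degrees; "jaw": the closure, from 0 (fully open) to 1 (shut). In form: [{"dx": .., "dy": .., "dz": .., "roll": .., "jaw": ..}, ...]. A call has 1 to 8 rows; each row shifts and turns the commanded pose from where the row before left it, along the tool's axes as they then stand; what a row does not reach is not made up. A row lasts 1/8 s, in which the tool goes at most 62.5 mm and 10.7 degrees, less where a joint would pass 70% of its speed; a pose out of reach is approached as far as the arm can. A call is refused whole if a number of a shift passes 6.25 or a number of a turn 10.7, either way. A call with a gripper value outside its range is refused whole. The fingers move at their own pace and stop on an object; the grip force is fixed at half the most. Time passes only in rows, so rows that do not move let the fingers close. It gives the time, the measured TCP pose, the force and the opening at its end, in the units of the state.
- observe(): the state, without advancing time (a new reading comes with each control period).
- read_camera(name): name is "side" or "top" or "wrist"; returns a dict with "color" (480x640x3 uint8, red, green, blue), "fx", "fy", "cx", "cy" (pixels), "view" (4x4, takes a point from world to camera coordinates); the wrist camera has in their place "tool_from_camera" (4x4, takes a point from camera to tool coordinates, whose origin is the TCP and whose axes are the tool frame's). Camera axes: x right, y down, z forward; pixel columns grow to the right and rows downward; lengths in m; the calibration is good to about 2 mm. A picture is of the moment at which its call begins: read the wrist's pose just before it. There is no depth.
- hand_in(): hands the job in, once; it reports no verdict.
Trained networks look in the newest picture that a camera, given by its name, has taken for a name from the list of things; names that differ only in an ending like _2 or _b are one class to them, and where a whole thing is asked for, a point or a joint stands for the part that bears it (a point fixed in the world has none). Each returns a list of dicts, best first, with "p" (0 to 1); they miss things now and then, are a little off and sometimes report something else, mostly with a low value. They report only what shows in the picture. A call takes as long as a camera call. They do not tell look-alikes from the thing itself.
- silhouettes(camera, thing): "pixels" (480x640 bool, what is visible of it) and "pixel" ([column, row] in pixels, amid what is visible of it).
- place_of(camera, thing): "pixel" ([column, row] in pixels: a listed point, or the origin of a listed thing).
The state is a dict: "clock": time; "q": joint angles; "qvel": joint speeds; "joint_efforts": joint torques, N m; "ee_pos": TCP position; "tcp_rot": TCP orientation; "wrist_force": force on the tool from outside, world axes, zero at the start; "torque": the same for the moment, N m; "gripper_width": finger opening in m.
Only numpy, scipy, OpenCV 4.12 (cv2) and the standard library are available. Lean on these libraries where they do the work, as an engineer would, in place of code of your own. Each camera call takes 0.05 s, during which the arm holds its last target.

## Working session

There is one attempt and no reset: what is moved stays moved. The work goes in short steps, Python scripts to look and compute and a tool call to move; the robot and the scene stay as the last step left them, time stands still between calls to the robot, and variables do not carry over. Pictures are saved under pics/ and viewed, and the job is handed in when it is done.

Besides the shell and the picture viewer there is one more tool, called after "Call:" as a command line: name --argument value ..., lists and objects as JSON in quotes. servo_tool: Moves the arm, as the interface text tells. Its arguments: {"type":"object","properties":{"motion":{"type":"array"}},"required":["motion"]}

```bash
mkdir -p pics; ls
cat > h.py <<'E'
import numpy as np,cv2
from bench import *
def save(n,im,crop=None,scale=1):
    if crop: c0,r0,c1,r1=crop; im=im[r0:r1,c0:c1]
    if scale!=1: im=cv2.resize(im,None,fx=scale,fy=scale,interpolation=cv2.INTER_CUBIC)
    cv2.imwrite('pics/'+n+'.png',cv2.cvtColor(im,cv2.COLOR_RGB2BGR))
def ray(c,px,st=None):
    d=np.array([(px[0]-c['cx'])/c['fx'],(px[1]-c['cy'])/c['fy'],1.])
    if 'view' in c:
        M=np.linalg.inv(np.array(c['view']))
    else:
        T=np.eye(4);T[:3,:3]=st['tcp_rot'];T[:3,3]=st['ee_pos'];M=T@np.array(c['tool_from_camera'])
    return M[:3,3],M[:3,:3]@d
def atz(c,px,z,st=None):
    o,d=ray(c,px,st);return o+d*(z-o[2])/d[2]
def proj(c,p,st=None):
    if 'view' in c: M=np.array(c['view'])
    else:
        T=np.eye(4);T[:3,:3]=st['tcp_rot'];T[:3,3]=st['ee_pos'];M=np.linalg.inv(T@np.array(c['tool_from_camera']))
    q=M[:3,:3]@np.array(p)+M[:3,3];return np.array([c['fx']*q[0]/q[2]+c['cx'],c['fy']*q[1]/q[2]+c['cy']])
E
python3 - <<'E'
from h import *
np.set_printoptions(precision=4,suppress=True)
s=observe();print(s)
for n in ['side','top','wrist']:
    c=read_camera(n);save(n+'0',c['color']);print(n,c['fx'],c['cx'],c['cy'])
    if 'view' in c: print(np.linalg.inv(c['view']))
    else: print(c['tool_from_camera'])
    for t in ['mixer','slot','tool_grip','tool_tip','socket','pointer_tip','home_mark','dropper_a','beaker','stand']:
        print(t,[(np.round(r['pixel']),round(r['p'],2)) for r in place_of(n,t)[:4]])
E
```

```text
pics
{'clock': 0.0, 'q': array([ 1.1017,  0.2913, -0.1541,  1.1267,  0.    ,  1.4315]), 'qvel': array([ 0.0006, -0.0005,  0.    , -0.0003,  0.0012,  0.0025]), 'joint_efforts': array([ -0.0037, -53.7146,  33.1367,   0.0157,  -0.0004,   0.    ]), 'ee_pos': array([0.1698, 0.4963, 0.2477]), 'tcp_rot': array([[ 0.3239,  0.9461, -0.0006],
       [ 0.9461, -0.3239, -0.0012],
       [-0.0013, -0.0002, -1.    ]]), 'wrist_force': array([ 0.1208, -0.0446, -0.3732]), 'torque': array([ 0.0055,  0.0123, -0.0122]), 'gripper_width': 0.08553783073787075}
side 586.6119350431396 327.6412857932541 234.99819974523302
[[-0.9995 -0.0296  0.0094  0.5364]
 [-0.0285  0.7586 -0.6509  0.4914]
 [ 0.0121 -0.6509 -0.7591  0.8457]
 [ 0.      0.      0.      1.    ]]
mixer [(array([390., 182.]), 0.74), (array([329., 378.]), 0.66)]
slot [(array([331., 347.]), 0.7)]
tool_grip [(array([300., 218.]), 0.64), (array([357., 220.]), 0.62), (array([416., 220.]), 0.62)]
tool_tip [(array([299., 248.]), 0.93), (array([410., 251.]), 0.62)]
socket [(array([357., 235.]), 0.61)]
pointer_tip [(array([328., 348.]), 0.47), (array([296
[... 571 characters left out ...]
l_tip []
socket [(array([340., 290.]), 0.84)]
pointer_tip [(array([205., 238.]), 0.39), (array([343., 180.]), 0.38)]
home_mark [(array([197., 240.]), 0.63), (array([341., 295.]), 0.18)]
dropper_a [(array([343., 184.]), 0.79), (array([380., 170.]), 0.74), (array([213., 269.]), 0.28)]
beaker [(array([446., 330.]), 0.85)]
stand [(array([342., 292.]), 0.57), (array([195., 236.]), 0.56)]
wrist 392.4003555985282 322.19627555004024 248.28006343921635
[[ 1.     -0.0009  0.0002  0.0002]
 [ 0.0008  0.9571  0.2898 -0.0733]
 [-0.0004 -0.2898  0.9571 -0.126 ]
 [ 0.      0.      0.      1.    ]]
mixer []
slot []
tool_grip []
tool_tip []
socket []
pointer_tip []
home_mark []
dropper_a []
beaker []
stand []
```

View pics/side0.png

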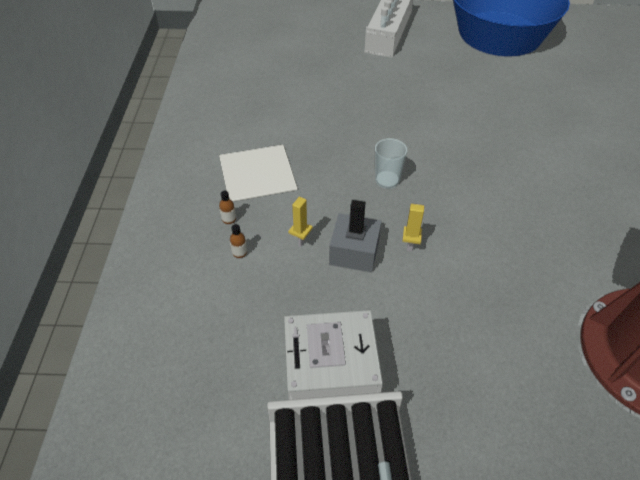

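View pics/top0.png

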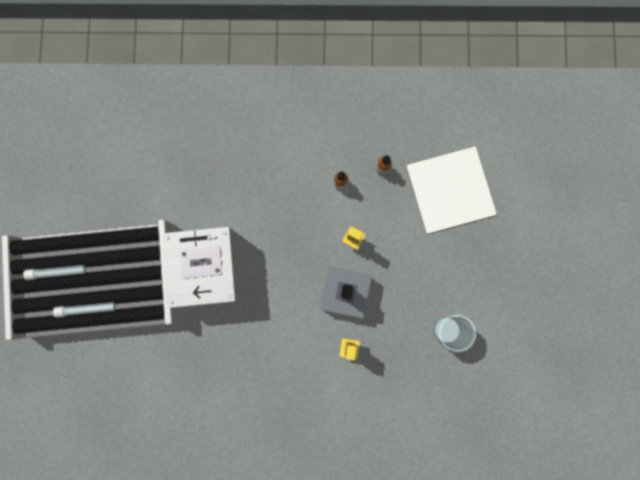

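View pics/wrist0.png

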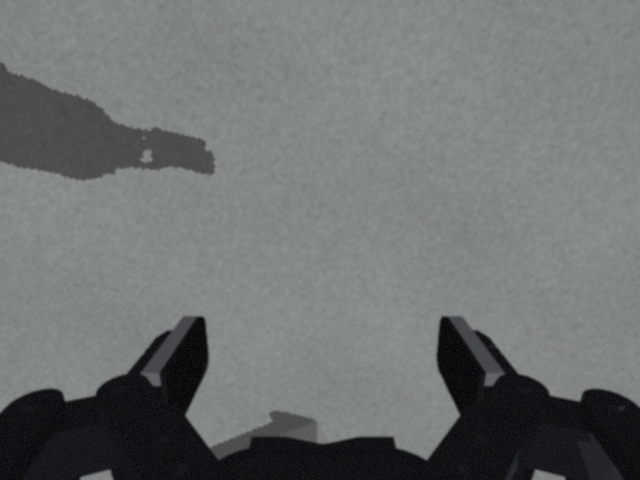

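Things that could be the tool, in the side picture: a yellow one at (300,217), a yellow one at (415,222) and a black one in the grey stand at (357,217). I choose the black one, seen in the top picture at (347,291). I'll check it and the cover in close crops.

Run:
```python
from h import *
np.set_printoptions(precision=4,suppress=True)
s=read_camera('side');t=read_camera('top')
save('s_mix',s['color'],(275,300,395,400),5)
a=cv2.resize(t['color'][220:312,155:240],None,fx=5,fy=5,interpolation=cv2.INTER_CUBIC)
b=cv2.resize(t['color'][260:325,310:385],None,fx=5,fy=5,interpolation=cv2.INTER_CUBIC)
h=460;z=np.zeros((h,a.shape[1]+b.shape[1],3),np.uint8);z[:a.shape[0],:a.shape[1]]=a;z[:b.shape[0],a.shape[1]:]=b
save('t_mix',z)
save('s_tool',s['color'],(280,190,440,285),5)
```

```text
(no output)
```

View pics/s_mix.png

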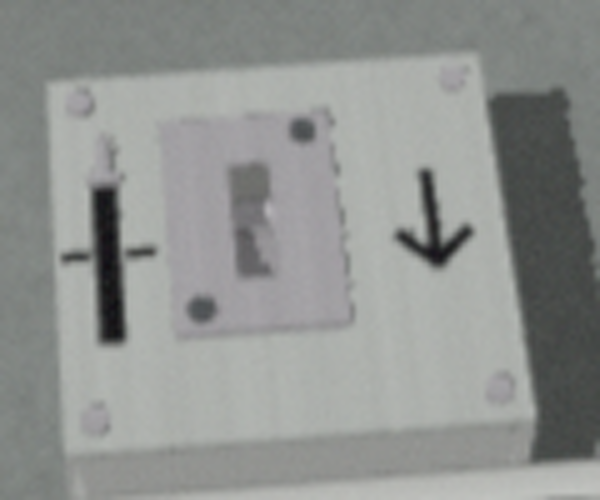

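View pics/t_mix.png

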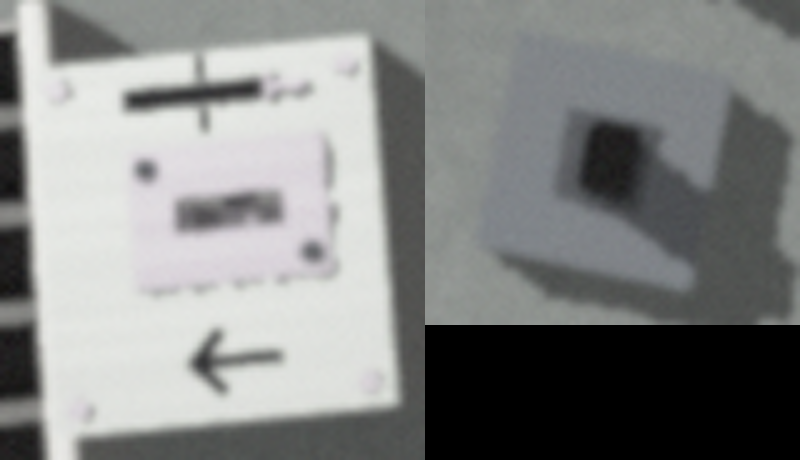

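View pics/s_tool.png

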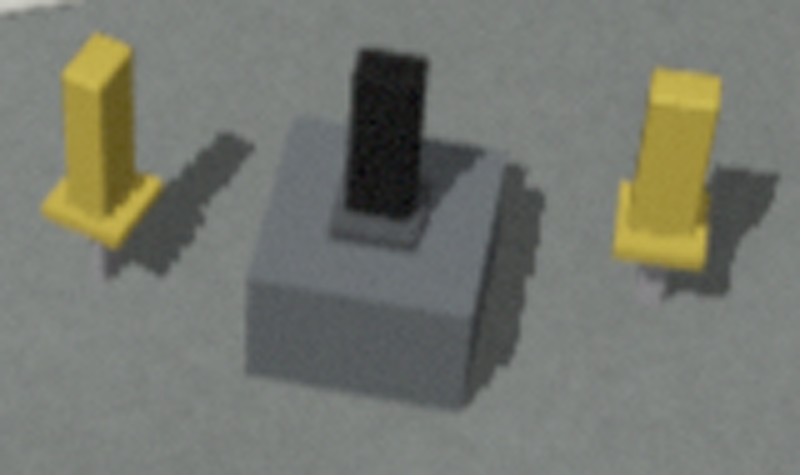

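The black tool in the stand is confirmed: it has a handle and collar and stands upright. In the side crop the arrow points down the image at about (361,345), the pointer is near (296,335) and the home ridges at (296,351).

Run:
```python
from h import *
np.set_printoptions(precision=4,suppress=True)
s=read_camera('side');t=read_camera('top')
def rect(c,pts,z):
    P=np.array([atz(c,p,z) for p in pts]);print(P[:,:2].tolist());ctr=P.mean(0)
    e=[P[(i+1)%4]-P[i] for i in range(4)]
    print('ctr',ctr,'len',[round(np.linalg.norm(v),4) for v in e],'ang',[round(np.degrees(np.arctan2(v[1],v[0])),1) for v in e])
T=lambda x,y,o,sc=5:(x/sc+o[0],y/sc+o[1])
print('stand top');rect(t,[T(x-425,y,(310,260)) for x,y in[(520,32),(735,72),(695,292),(480,247)]],.055)
print('stand side');rect(s,[T(x,y,(280,190)) for x,y in[(297,117),(507,150),(470,317),(248,282)]],.055)
print('mix side');rect(s,[T(x,y,(275,300)) for x,y in[(48,83),(482,53),(535,418),(68,455)]],.1)
print('mix top');rect(t,[T(x,y,(155,220)) for x,y in[(371,35),(400,403),(78,437),(50,65)]],.1)
for n,x,y,z in[('ptr',105,183,.1025),('ptrtop',105,160,.1025),('home',108,255,.1),('slot',250,220,.103),('sl1',247,163,.103),('sl2',255,278,.103)]:
    print(n,atz(s,T(x,y,(275,300)),z))
for n,x,y,z in[('ptr',270,88,.1025),('home',202,93,.1),('slot',230,211,.103)]:
    print(n,atz(t,T(x,y,(155,220)),z))
print('handle top',atz(s,(279+ (392)/5,190+55/5),.131),atz(t,(310+185/5,260+165/5),.131))
for b,c in (('side',s),('top',t)):
    for nm in('dropper_a','beaker'):
        for r in place_of(b,nm)[:3]: print(b,nm,r['p'],atz(c,r['pixel'],0))
```

```text
stand top
[[0.5408765695101193, -0.16649448069551173], [0.5275918826520665, -0.24499600045678172], [0.4479426792706628, -0.23112802992759943], [0.4626666644993926, -0.15318061322590618]]
ctr [ 0.4948 -0.1989  0.055 ] len [np.float64(0.0796), np.float64(0.0808), np.float64(0.0793), np.float64(0.0793)] ang [np.float64(-99.6), np.float64(170.1), np.float64(79.3), np.float64(-9.7)]
stand side
[[0.5260746935687441, -0.23966893391473681], [0.4494766264080592, -0.22638037674199735], [0.4647269877966022, -0.1478367427967507], [0.5419723567221505, -0.16057133695831033]]
ctr [ 0.4956 -0.1936  0.055 ] len [np.float64(0.0777), np.float64(0.08), np.float64(0.0783), np.float64(0.0807)] ang [np.float64(170.2), np.float64(79.0), np.float64(-9.4), np.float64(-101.4)]
mix side
[[0.6052927808817434, 0.01503445165941264], [0.47527284481362697, -0.0003600829394146965], [0.4630535056442666, 0.11855530415777954], [0.5907566765367633, 0.13389070092658378]]
ctr [0.5336 0.0668 0.1   ] len [np.float64(0.1309), np.float64(0.1195), np.float64(0.1286), np.float64(0.1197)] ang [np.float64(-173.2), np.float64(95.9)
[... 338 characters left out ...]
g [np.float64(-173.6), np.float64(97.0), np.float64(7.0), np.float64(-83.8)]
ptr [0.5859 0.0501 0.1025]
ptrtop [0.5864 0.0424 0.1025]
home [0.5837 0.0722 0.1   ]
slot [0.5434 0.0611 0.103 ]
sl1 [0.5449 0.0423 0.103 ]
sl2 [0.5414 0.0798 0.103 ]
ptr [0.5854 0.0448 0.1025]
home [0.5835 0.0693 0.1   ]
slot [0.5419 0.0571 0.103 ]
handle top [ 0.4971 -0.1991  0.131 ] [ 0.4928 -0.197   0.131 ]
side dropper_a 0.65 [ 0.7328 -0.2693  0.    ]
side dropper_a 0.58 [ 0.7072 -0.1847  0.    ]
side beaker 0.86 [ 0.4269 -0.3939  0.    ]
top dropper_a 0.62 [ 0.7357 -0.2645  0.    ]
top dropper_a 0.6 [ 0.705  -0.1887  0.    ]
top dropper_a 0.34 [ 0.4275 -0.387   0.    ]
top beaker 0.55 [ 0.4301 -0.3868  0.    ]
```

Call:
servo_tool --motion '[{"dx":-2.4,"dy":3.9},{"dx":-2.4,"dy":3.9},{"dx":-2.4,"dy":3.9},{"dx":-2.4,"dy":3.9},{"dx":-2.4,"dy":3.9},{"dx":-2.4,"dy":3.9},{"dx":-2.4,"dy":3.9},{"dx":-2.4,"dy":3.9}]'

```text
schema error: expected keys dx, dy, dz, roll, jaw
```

Call:
servo_tool --motion '[{"dx":-2.4,"dy":3.9,"dz":0,"roll":0,"jaw":0},{"dx":-2.4,"dy":3.9,"dz":0,"roll":0,"jaw":0},{"dx":-2.4,"dy":3.9,"dz":0,"roll":0,"jaw":0},{"dx":-2.4,"dy":3.9,"dz":0,"roll":0,"jaw":0},{"dx":-2.4,"dy":3.9,"dz":0,"roll":0,"jaw":0},{"dx":-2.4,"dy":3.9,"dz":0,"roll":0,"jaw":0},{"dx":-2.4,"dy":3.9,"dz":0,"roll":0,"jaw":0},{"dx":-2.4,"dy":3.9,"dz":0,"roll":0,"jaw":0}]'

```text
clock: 3.05
ee_pos: [0.4039, 0.2128, 0.2485]
tcp_rot: [[0.324, 0.946, 0.0], [0.946, -0.324, 0.0], [0.0, 0.0, -1.0]]
wrist_force: [0.7, 0.6, 0.4]
gripper_width: 0.0852
```

Call:
servo_tool --motion '[{"dx":-2.6,"dy":4.1,"dz":1.2,"roll":0,"jaw":0},{"dx":-2.6,"dy":4.1,"dz":1.2,"roll":0,"jaw":0},{"dx":-2.6,"dy":4.1,"dz":1.2,"roll":0,"jaw":0},{"dx":-2.6,"dy":4.1,"dz":1.2,"roll":0,"jaw":0},{"dx":0,"dy":0,"dz":0,"roll":-9.2,"jaw":0},{"dx":0,"dy":0,"dz":0,"roll":0,"jaw":0}]'

```text
clock: 3.8
ee_pos: [0.5245, 0.0621, 0.2]
tcp_rot: [[0.17, 0.985, -0.001], [0.985, -0.17, 0.0], [-0.0, -0.001, -1.0]]
wrist_force: [-0.4, -0.3, -0.6]
gripper_width: 0.0855
```

Run:
```python
from h import *
import pickle
s=observe();c=read_camera('wrist');print(s['ee_pos'],s['tcp_rot'])
pickle.dump((s,c),open('w1.pkl','wb'))
save('w1',c['color'])
```

```text
[0.52450032 0.06207915 0.20002923] [[ 1.70235260e-01  9.85403259e-01 -6.11791362e-04]
 [ 9.85403448e-01 -1.70235243e-01  7.96900023e-05]
 [-2.56216632e-05 -6.16427366e-04 -9.99999810e-01]]
```

View pics/w1.png

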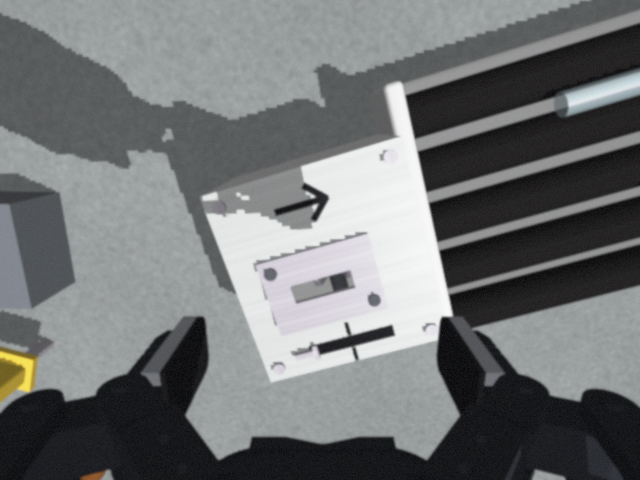

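The wrist view shows the cover between (205,195), (395,140), (450,315) and (272,380). The slot is near (323,287), the ridges near (351,341) and the pointer bar near (314,350). I'll magnify it.

Run:
```python
from h import *
import pickle
s,c=pickle.load(open('w1.pkl','rb'))
im=c['color']
save('w1c',im,(240,220,460,390),3.6)
```

```text
(no output)
```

View pics/w1c.png

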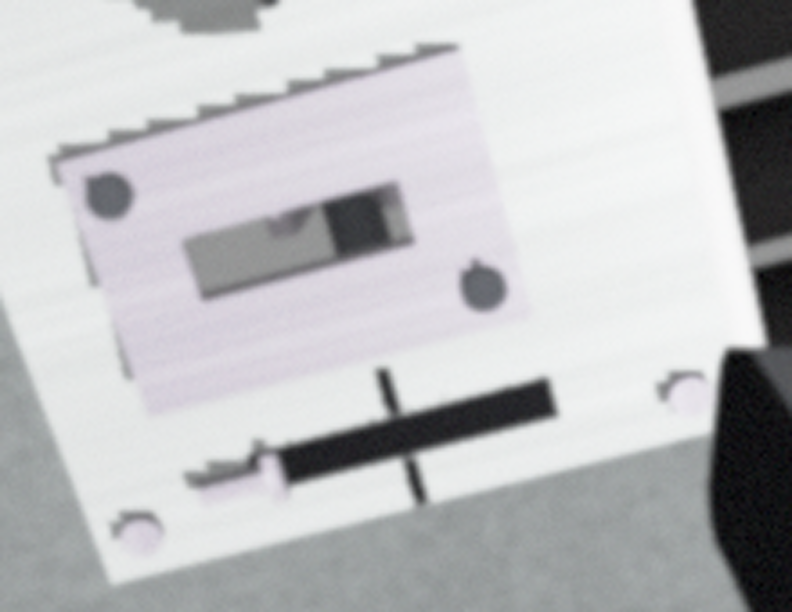

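Run:
```python
from h import *
import pickle
np.set_printoptions(precision=4,suppress=True)
s,c=pickle.load(open('w1.pkl','rb'))
T=lambda x,y:(x/3.6+240,y/3.6+220)
def P(x,y,z):return atz(c,T(x,y),z,s)
sl=np.array([P(x,y,.103) for x,y in[(184,241),(398,182),(414,241),(204,299)]])
pl=np.array([P(x,y,.103) for x,y in[(65,162),(458,45),(530,318),(152,412)]])
bar=P(270,468,.1025);home=P(402,436,.1)
tr=[P(280,468,.1),P(553,396,.1)]
cov=np.array([atz(c,p,.1,s) for p in[(205,195),(272,381)]])
edge=P(710,432,.1)-P(115,583,.1)
ang=lambda v:np.degrees(np.arctan2(v[1],v[0]))
print('slot',sl.mean(0),np.linalg.norm(np.diff(sl,axis=0),axis=1),ang(sl[1]-sl[0]),ang(sl[2]-sl[3]))
print('plate',pl.mean(0),np.linalg.norm(np.diff(pl,axis=0),axis=1),ang(pl[1]-pl[0]),ang(pl[2]-pl[3]))
print('bar',bar,'home',home,'edge ang',ang(edge),'track',ang(tr[1]-tr[0]),'cov',cov,np.linalg.norm(cov[1]-cov[0]),ang(cov[1]-cov[0]))
th=np.radians(96.7);uy=np.array([np.cos(th),np.sin(th)]);ux=np.array([uy[1],-uy[0]])
print('home-bar y',(home-bar)[:2]@uy,'home - slotctr: x',(home-sl.mean(0))[:2]@ux,'y',(home-sl.mean(0))[:2]@uy)
cc=cov.mean(0)[:2]+uy*.06;print('mixer ctr from cov edge',cc, 'slot rel',(sl.mean(0)[:2]-cc)@ux,(sl.mean(0)[:2]-cc)@uy,'plate',(pl.mean(0)[:2]-cc)@ux,(pl.mean(0)[:2]-cc)@uy,'home',(home[:2]-cc)@ux,(home[:2]-cc)@uy)
```

```text
slot [0.5433 0.0596 0.103 ] [0.0377 0.0111 0.0375] 96.57077425134288 96.8160057268167
plate [0.5429 0.0598 0.103 ] [0.0681 0.0507 0.0684] 97.39190378319432 95.56711779859283
bar [0.5858 0.0469 0.1025] home [0.5849 0.0712 0.1   ] edge ang 96.42985056927678 track 96.76413926509127 cov [[0.4764 0.0019 0.1   ]
 [0.6055 0.0141 0.1   ]] 0.1296869217389111 5.398304492467369
home-bar y 0.02419391392318422 home - slotctr: x 0.042685215378489495 y 0.0066345215242928695
mixer ctr from cov edge [0.534  0.0675] slot rel 0.00834240192113684 -0.008975392783718776 plate 0.007941795410209106 -0.008714857174450584 home 0.05102761729962633 -0.002340871259425906
```

Bar to home is 24.2 mm, so the wheel stands at 0 and needs three teeth. The slot is shifted about +8 mm in x and the mixer's yaw is about 6.6°. Next I go to the stand.

Call:
servo_tool --motion '[{"dx":-5.2,"dy":0.3,"dz":0,"roll":0,"jaw":0},{"dx":-5.2,"dy":0.3,"dz":0,"roll":0,"jaw":0},{"dx":-5.2,"dy":0.3,"dz":0,"roll":0,"jaw":0},{"dx":-5.2,"dy":0.3,"dz":0,"roll":0,"jaw":0},{"dx":-5.2,"dy":0.3,"dz":0,"roll":0,"jaw":0},{"dx":0,"dy":0,"dz":0,"roll":0,"jaw":0}]'

```text
clock: 4.6
ee_pos: [0.4953, -0.1989, 0.2006]
tcp_rot: [[0.175, 0.985, 0.001], [0.985, -0.175, -0.001], [-0.001, 0.001, -1.0]]
wrist_force: [0.7, 0.4, -0.0]
gripper_width: 0.0852
```

Run:
```python
from h import *
import pickle
s=observe();c=read_camera('wrist');print(s['ee_pos'],s['tcp_rot'])
pickle.dump((s,c),open('w2.pkl','wb'))
save('w2',c['color'])
save('w2c',c['color'],(220,160,420,310),4)
```

```text
[ 0.49527983 -0.19885788  0.20061823] [[ 1.74853852e-01  9.84594084e-01  7.87659638e-04]
 [ 9.84593938e-01 -1.74852940e-01 -1.10771872e-03]
 [-9.52928695e-04  9.69213790e-04 -9.99999076e-01]]
```

View pics/w2.png

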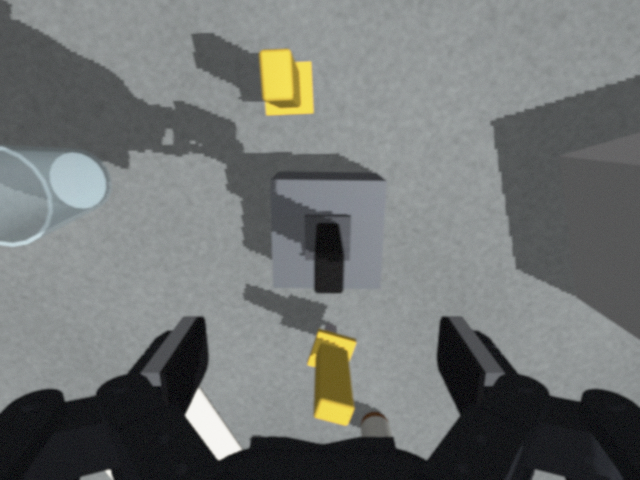

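View pics/w2c.png

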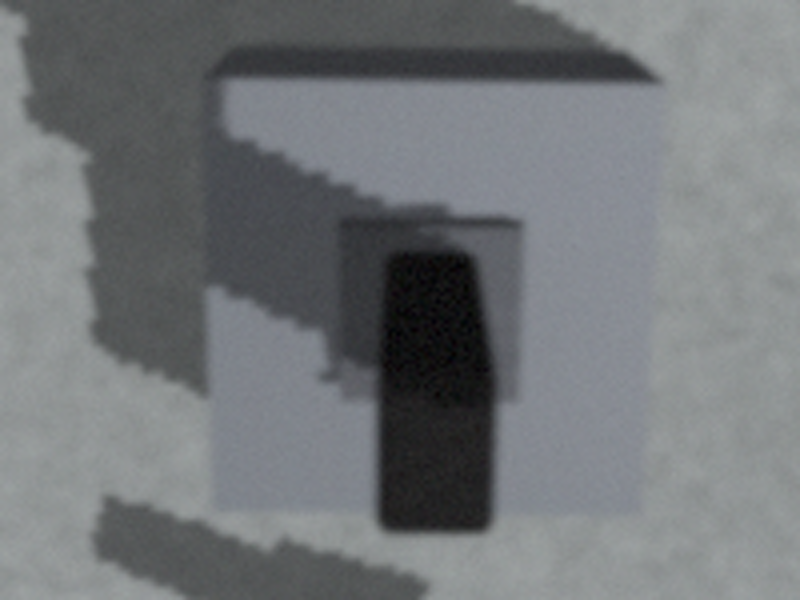

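Run:
```python
from h import *
import pickle
np.set_printoptions(precision=4,suppress=True)
s,c=pickle.load(open('w2.pkl','rb'))
R=np.array(s['tcp_rot']);p0=np.array(s['ee_pos'])
for n,z,pts in[('stand',.055,[(210,78),(660,82),(643,512),(215,512)]),('collar',.061,[(340,220),(524,220),(520,402),(340,398)]),('handle',.131,[(379,395),(494,388),(490,530),(380,530)])]:
    P=np.array([atz(c,(x/4+220,y/4+160),z,s) for x,y in pts]);L=(P-p0)@R
    print(n,P.mean(0),'tool',L.mean(0),np.linalg.norm(np.diff(P,axis=0),axis=1),np.degrees(np.arctan2((L[1]-L[0])[1],(L[1]-L[0])[0])),np.degrees(np.arctan2((L[2]-L[3])[1],(L[2]-L[3])[0])))
print(np.degrees(np.arctan2(R[1,0],R[0,0])))
```

```text
stand [ 0.4961 -0.1947  0.055 ] tool [ 0.0044 -0.      0.1456] [0.0773 0.0797 0.0798] 0.5471544225892117 0.03533301742838373
collar [ 0.4957 -0.1949  0.061 ] tool [ 0.0041 -0.0005  0.1396] [0.0317 0.0331 0.0321] 0.039698511439954655 1.379635862505883
handle [ 0.497  -0.1954  0.131 ] tool [0.0038 0.0011 0.0696] [0.0151 0.0201 0.0148] -3.6313448849598218 0.035047186560338554
79.92984207953945
```

Call:
servo_tool --motion '[{"dx":0.4,"dy":0,"dz":2.8,"roll":0,"jaw":0},{"dx":0,"dy":0,"dz":2.8,"roll":0,"jaw":0},{"dx":0,"dy":0,"dz":2.8,"roll":0,"jaw":0},{"dx":0,"dy":0,"dz":2.75,"roll":0,"jaw":0},{"dx":0,"dy":0,"dz":0,"roll":0,"jaw":0},{"dx":0,"dy":0,"dz":0,"roll":0,"jaw":0}]'

```text
clock: 5.4
ee_pos: [0.4969, -0.1917, 0.0899]
tcp_rot: [[0.168, 0.986, 0.001], [0.986, -0.168, -0.0], [-0.0, 0.001, -1.0]]
wrist_force: [0.9, 0.4, 0.5]
gripper_width: 0.0853
```

Run:
```python
from h import *
s=observe();c=read_camera('wrist');print(s['ee_pos'],s['wrist_force'])
save('w3',c['color'])
```

```text
[ 0.49686143 -0.19173191  0.0899115 ] [0.85819664 0.41600539 0.52842606]
```

View pics/w3.png

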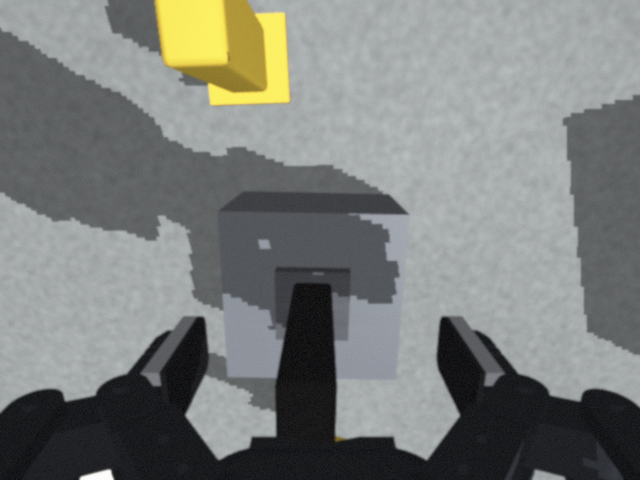

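The handle sits about 10 px left of centre between the pads, roughly 3.5 mm. I shift by that amount and close.

Call:
servo_tool --motion '[{"dx":-0.33,"dy":0,"dz":0,"roll":0,"jaw":0},{"dx":0,"dy":0,"dz":0.1,"roll":0,"jaw":0},{"dx":0,"dy":0,"dz":0,"roll":0,"jaw":1},{"dx":0,"dy":0,"dz":0,"roll":0,"jaw":1},{"dx":0,"dy":0,"dz":0,"roll":0,"jaw":1},{"dx":0,"dy":0,"dz":0,"roll":0,"jaw":1},{"dx":0,"dy":0,"dz":0,"roll":0,"jaw":1},{"dx":0,"dy":0,"dz":0,"roll":0,"jaw":1}]'

```text
clock: 6.45
ee_pos: [0.4957, -0.1956, 0.0879]
tcp_rot: [[0.168, 0.986, 0.0], [0.986, -0.168, -0.0], [-0.0, 0.0, -1.0]]
wrist_force: [0.2, 0.3, 1.8]
gripper_width: 0.0155
```

Run:
```python
from h import *
s=observe();c=read_camera('wrist');print(s['ee_pos'],s['wrist_force'],s['gripper_width'])
save('w4',c['color'])
```

```text
[ 0.49566187 -0.19564004  0.08786912] [0.22897073 0.3045013  1.78039833] 0.01548509916989986
```

View pics/w4.png

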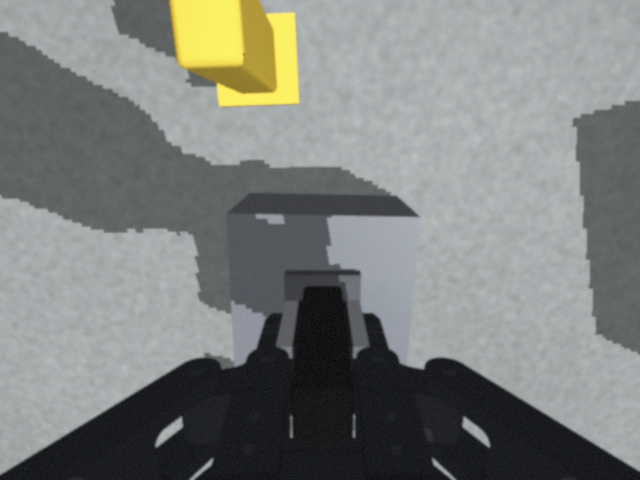

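Call:
servo_tool --motion '[{"dx":0,"dy":0,"dz":-1.5,"roll":0,"jaw":1},{"dx":0,"dy":0,"dz":-2,"roll":0,"jaw":1},{"dx":0,"dy":0,"dz":-3,"roll":0,"jaw":1},{"dx":0,"dy":0,"dz":-3,"roll":0,"jaw":1},{"dx":0,"dy":0,"dz":-2.7,"roll":0,"jaw":1},{"dx":0,"dy":0,"dz":0,"roll":0,"jaw":1}]'

```text
clock: 7.25
ee_pos: [0.4968, -0.1962, 0.2123]
tcp_rot: [[0.168, 0.986, 0.004], [0.986, -0.168, -0.002], [-0.001, 0.004, -1.0]]
wrist_force: [1.1, 0.6, -1.1]
gripper_width: 0.0156
```

Run:
```python
from h import *
s=observe();c=read_camera('wrist');print(s['ee_pos'],s['wrist_force'],s['gripper_width'])
save('w5',c['color'],None,1)
c2=read_camera('side');p=proj(c2,s['ee_pos']);print(p,proj(c2,s['ee_pos']-np.array([0,0,.073])))
x,y=p.astype(int);save('s5',c2['color'],(x-60,y-40,x+60,y+60),6)
```

```text
[ 0.49675286 -0.19621252  0.21230132] [ 1.11680249  0.58044385 -1.13406691] 0.015620572454432435
[360.22352402 166.62643816] [357.85883633 198.81973342]
```

View pics/w5.png

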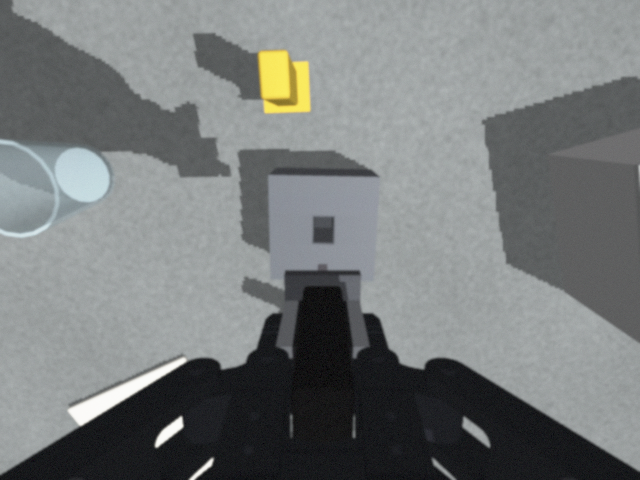

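View pics/s5.png

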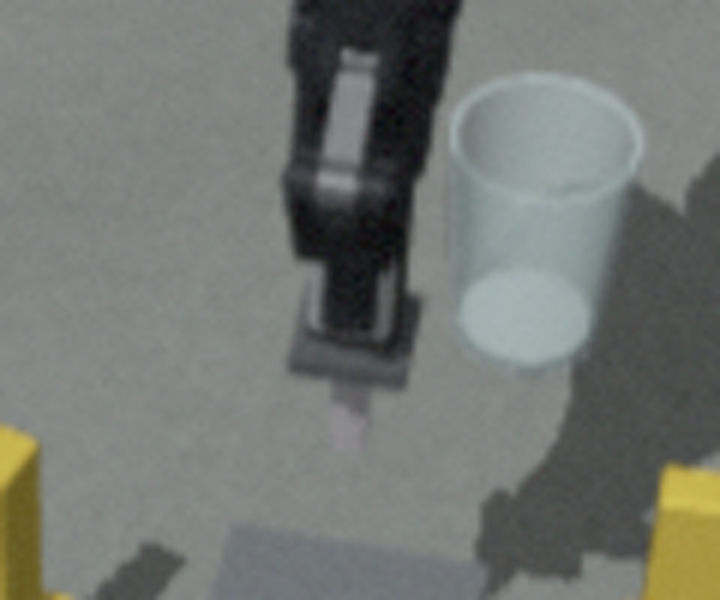

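The tool is held. Its collar is centred at column 323 and the empty socket shows at (323,230). Next I go to the slot.

Call:
servo_tool --motion '[{"dx":4.97,"dy":0.13,"dz":0,"roll":0,"jaw":1},{"dx":4.97,"dy":0.13,"dz":0,"roll":0,"jaw":1},{"dx":4.97,"dy":0.13,"dz":0,"roll":0,"jaw":1},{"dx":4.97,"dy":0.13,"dz":0,"roll":0,"jaw":1},{"dx":4.97,"dy":0.13,"dz":0,"roll":0,"jaw":1},{"dx":0,"dy":0,"dz":0,"roll":-8.15,"jaw":1},{"dx":0,"dy":0,"dz":0,"roll":-8.15,"jaw":1},{"dx":0,"dy":0,"dz":2.0,"roll":0,"jaw":1}]'

```text
clock: 8.35
ee_pos: [0.5441, 0.0485, 0.1894]
tcp_rot: [[-0.117, 0.993, 0.0], [0.993, 0.117, -0.0], [-0.0, 0.0, -1.0]]
wrist_force: [-0.2, 0.4, -2.1]
gripper_width: 0.0155
```

Call:
servo_tool --motion '[{"dx":0,"dy":0,"dz":0.5,"roll":0,"jaw":1},{"dx":0,"dy":0,"dz":0,"roll":0,"jaw":1}]'

```text
clock: 8.6
ee_pos: [0.5433, 0.0482, 0.1841]
tcp_rot: [[-0.115, 0.993, -0.002], [0.993, 0.115, 0.0], [0.0, -0.002, -1.0]]
wrist_force: [0.2, 0.7, -2.1]
gripper_width: 0.0152
```

```bash
cat > look.py <<'E'
import sys
from h import *
import pickle
np.set_printoptions(precision=4,suppress=True)
n=sys.argv[1]
s=observe();c=read_camera('wrist');pickle.dump((s,c),open(n+'.pkl','wb'))
R=s['tcp_rot'];print(s['clock'],s['ee_pos'],np.degrees(np.arctan2(R[1,0],R[0,0])),R[:,2],s['wrist_force'])
uy=np.array([-.1149,.9934]);ux=np.array([.9934,.1149]);S=np.array([.5425,.0666])
d=s['ee_pos'][:2]-S;print('tip in slot',d@ux,d@uy,s['ee_pos'][2]-.0729-.103)
save(n,c['color'],(222,180,422,330),4)
E
python3 look.py w6
```

```text
8.6 [0.5433 0.0482 0.1841] 96.58958655284347 [-0.0018  0.0001 -1.    ] [ 0.2054  0.7418 -2.1139]
tip in slot -0.0013610211877714742 -0.01834312234988197 0.008203207569938947
```

View pics/w6.png

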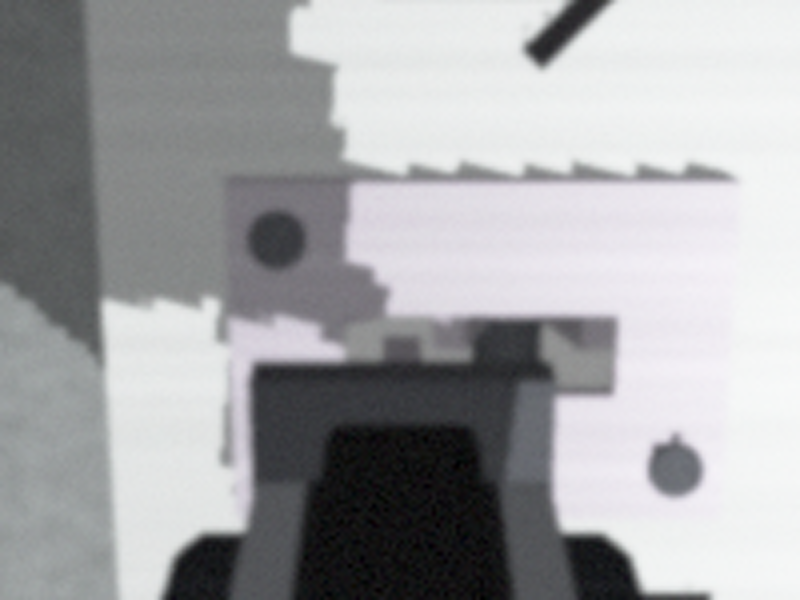

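```bash
python3 - <<'E'
from h import *
import pickle
np.set_printoptions(precision=4,suppress=True)
s,c=pickle.load(open('w6.pkl','rb'))
M=np.array(c['tool_from_camera'])
def at(px,zt):
    d=M[:3,:3]@np.array([(px[0]-c['cx'])/c['fx'],(px[1]-c['cy'])/c['fy'],1]);o=M[:3,3];return (o+d*(zt-o[2])/d[2])*1000
C=lambda x,y:(x/4+222,y/4+180)
print('tip edge L/R',at(C(386,337),.0729),at(C(421,337),.0729))
zt=s['ee_pos'][2]-.103
for p in[(347,320),(617,318),(613,395)]:print('slot',at(C(*p),zt))
E
python3 - <<'E'
import cv2
a=cv2.imread('pics/w6.png')[290:410,320:640]
cv2.imwrite('pics/w6b.png',cv2.resize(a,None,fx=2.4,fy=2.4,interpolation=cv2.INTER_CUBIC))
E
```

```text
tip edge L/R [-1.9914 -4.0478 72.9   ] [ 2.7012 -4.0428 72.9   ]
slot [-7.4861 -3.7008 81.1032]
slot [30.0738 -3.9549 81.1032]
slot [29.958   7.5068 81.1032]
```

View pics/w6b.png

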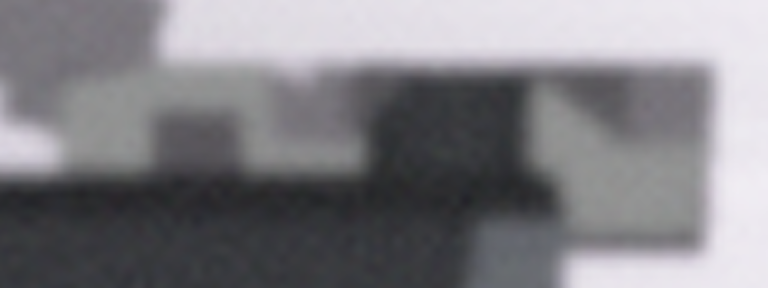

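Call:
servo_tool --motion '[{"dx":-0.08,"dy":0.12,"dz":0,"roll":0,"jaw":1},{"dx":0,"dy":0,"dz":0.3,"roll":0,"jaw":1},{"dx":0,"dy":0,"dz":0.2,"roll":0,"jaw":1},{"dx":0,"dy":0,"dz":0,"roll":0,"jaw":1},{"dx":0,"dy":0,"dz":0,"roll":0,"jaw":1}]'

```text
clock: 9.28
ee_pos: [0.5451, 0.0476, 0.1798]
tcp_rot: [[-0.115, 0.993, -0.0], [0.993, 0.115, -0.0], [-0.0, -0.0, -1.0]]
wrist_force: [-0.6, 0.9, -1.2]
gripper_width: 0.0156
```

```bash
python3 look.py w7
python3 - <<'E'
import cv2
a=cv2.imread('pics/w7.png')[290:410,320:640]
cv2.imwrite('pics/w7b.png',cv2.resize(a,None,fx=2.4,fy=2.4,interpolation=cv2.INTER_CUBIC))
E
```

```text
9.275 [0.5451 0.0476 0.1798] 96.60557233688397 [-0. -0. -1.] [-0.5935  0.9373 -1.1918]
tip in slot 0.00044134845380241317 -0.01919146427689134 0.003930018588984757
```

View pics/w7b.png

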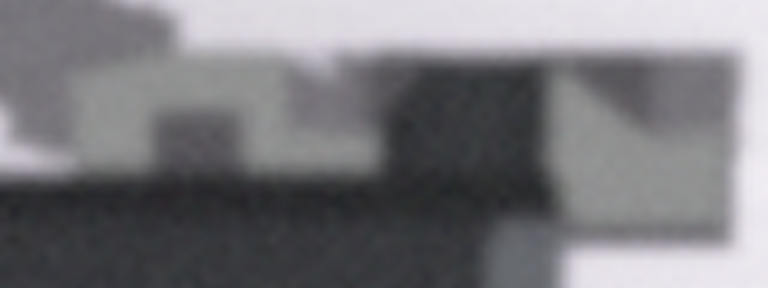

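Run:
```python
from h import *
import pickle
np.set_printoptions(precision=4,suppress=True)
s,c=pickle.load(open('w7.pkl','rb'))
M=np.array(c['tool_from_camera'])
def at(px,zt):
    d=M[:3,:3]@np.array([(px[0]-c['cx'])/c['fx'],(px[1]-c['cy'])/c['fy'],1]);o=M[:3,3];return (o+d*(zt-o[2])/d[2])*1000
C=lambda x,y:((x/2.4+320)/4+222,(y/2.4+290)/4+180)
g=cv2.cvtColor(c['color'],cv2.COLOR_RGB2GRAY)
print(g[254:268,306:318].mean(1).round(),'cols 320-326',g[254:268,320:326].mean(1).round(), 'far',g[268:284,376:381].mean(1).round())
print('tip edge',at(C(155,108),.0729),at(C(240,108),.0729))
zt=s['ee_pos'][2]-.103
for p in[(72,52),(735,50),(730,240)]:print('slot',at(C(*p),zt))
```

```text
[121. 119. 119. 119. 121. 128. 135. 137. 137. 137. 136. 136. 136. 139.] cols 320-326 [210. 207. 200. 181. 158. 147. 146. 145. 143. 130. 109.  95.  88.  87.] far [180. 186. 188. 188. 188. 187. 186. 183. 182. 191. 212. 228. 232. 231.
 233. 233.]
tip edge [-2.1809 -4.3314 72.9   ] [ 2.5657 -4.3264 72.9   ]
slot [-6.9138 -6.3312 76.83  ]
slot [30.6682 -6.4114 76.83  ]
slot [30.8512  5.1025 76.83  ]
```

Call:
servo_tool --motion '[{"dx":0,"dy":-0.08,"dz":0,"roll":0,"jaw":1},{"dx":0,"dy":0,"dz":0.2,"roll":0,"jaw":1},{"dx":0,"dy":0,"dz":0,"roll":0,"jaw":1},{"dx":0,"dy":0,"dz":0,"roll":0,"jaw":1}]'

```text
clock: 9.82
ee_pos: [0.5444, 0.0475, 0.1778]
tcp_rot: [[-0.115, 0.993, -0.0], [0.993, 0.115, -0.0], [0.0, -0.0, -1.0]]
wrist_force: [-0.1, 0.1, -1.6]
gripper_width: 0.0154
```

```bash
cat > edges.py <<'E'
import sys
from h import *
import pickle
np.set_printoptions(precision=4,suppress=True)
s,c=pickle.load(open(sys.argv[1]+'.pkl','rb'))
M=np.array(c['tool_from_camera'])
def at(px,zt):
    d=M[:3,:3]@np.array([(px[0]-c['cx'])/c['fx'],(px[1]-c['cy'])/c['fy'],1]);o=M[:3,3];return (o+d*(zt-o[2])/d[2])*1000
g=cv2.cvtColor(c['color'],cv2.COLOR_RGB2GRAY)
zt=s['ee_pos'][2]-.103
print('near340-346',g[250:266,340:346].mean(1).round(),'tip321-325',g[254:270,320:325].mean(1).round(), 'far',g[268:284,376:381].mean(1).round())
def half(v,r0,lo,hi):
    t=(lo+hi)/2
    for i in range(len(v)-1):
        if (v[i]-t)*(v[i+1]-t)<=0 and v[i]!=v[i+1]: return r0+i+(t-v[i])/(v[i+1]-v[i])
n=half(g[250:266,306:316].mean(1)*0+g[250:266,342:350].mean(1),250,*[g[250:266,342:350].mean(1)[0],g[250:266,342:350].mean(1)[-4]])
f=g[270:284,376:381].mean(1);f=half(f,270,f.min(),f.max())
print('near row',n,at((322,n),zt)[1],'far row',f,at((378,f),zt)[1])
for r in (263,263.5,264,264.5,265):print(r,at((322,r),.0729)[1])
E
python3 look.py w8; python3 edges.py w8;python3 edges.py w7
python3 - <<'E'
import cv2
a=cv2.imread('pics/w8.png')[290:410,320:640]
cv2.imwrite('pics/w8b.png',cv2.resize(a,None,fx=2.4,fy=2.4,interpolation=cv2.INTER_CUBIC))
E
```

```text
9.825 [0.5444 0.0475 0.1778] 96.60385674886902 [-0.0001 -0.     -1.    ] [-0.1114  0.1352 -1.614 ]
tip in slot -0.00035269218559640905 -0.01918307517776068 0.0018871651048502636
near340-346 [224. 224. 224. 225. 224. 223. 222. 222. 220. 202. 161. 115.  92.  86.
  80.  74.] tip321-325 [219. 213. 198. 178. 175. 178. 169. 153. 142. 130. 108.  93.  87.  87.
  86.  78.] far [163. 166. 169. 172. 176. 176. 175. 177. 177. 175. 170. 171. 190. 217.
 229. 232.]
near row 260.1833740831296 -5.710626758209131 far row 280.3880597014925 6.006248203513865
263 -4.754181402515406
263.5 -4.470934729390377
264 -4.18746660180852
264.5 -3.9037767599543334
265 -3.6198649436056662
near340-346 [225. 226. 223. 223. 222. 221. 211. 177. 128.  97.  85.  81.  77.  73.
  69.  68.] tip321-325 [208. 205. 198. 180. 158. 147. 146. 145. 143. 130. 108.  95.  88.  87.
  85.  78.] far [180. 186. 188. 188. 188. 187. 186. 183. 182. 191. 212. 228. 232. 231.
 233. 233.]
near row 257.64285714285717 -6.480926263920356 far row 277.80582524271847 5.283252885106587
263 -4.754174353999302
263.5 -4.470927762334778
264 -4.1874597162773615
264.5 -3.9037699560116463
265 -3.619858221315553
```

View pics/w8b.png

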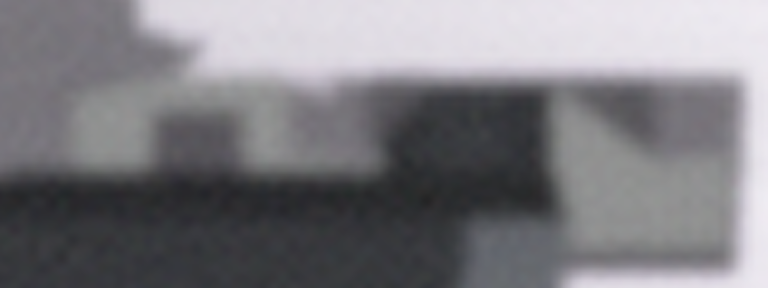

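Call:
servo_tool --motion '[{"dx":0,"dy":-0.03,"dz":0,"roll":0,"jaw":1},{"dx":0,"dy":0,"dz":0.15,"roll":0,"jaw":1},{"dx":0,"dy":0,"dz":0.1,"roll":0,"jaw":1},{"dx":0,"dy":0,"dz":0.0,"roll":0,"jaw":1}]'

```text
clock: 10.38
ee_pos: [0.544, 0.0475, 0.1752]
tcp_rot: [[-0.115, 0.993, -0.0], [0.993, 0.115, -0.0], [0.0, -0.0, -1.0]]
wrist_force: [0.1, -1.4, -0.8]
gripper_width: 0.0154
```

Call:
servo_tool --motion '[{"dx":0,"dy":0,"dz":0.1,"roll":0,"jaw":1},{"dx":0,"dy":0,"dz":0,"roll":0,"jaw":1}]'

```text
clock: 10.62
ee_pos: [0.5441, 0.0474, 0.1742]
tcp_rot: [[-0.115, 0.993, -0.0], [0.993, 0.115, 0.0], [0.0, -0.0, -1.0]]
wrist_force: [-0.3, 0.6, -0.7]
gripper_width: 0.0153
```

Call:
servo_tool --motion '[{"dx":0,"dy":0,"dz":0.1,"roll":0,"jaw":1},{"dx":0,"dy":0,"dz":0.1,"roll":0,"jaw":1},{"dx":0,"dy":0,"dz":0,"roll":0,"jaw":1}]'

```text
clock: 11.0
ee_pos: [0.544, 0.0475, 0.1722]
tcp_rot: [[-0.115, 0.993, -0.0], [0.993, 0.115, 0.0], [0.0, -0.0, -1.0]]
wrist_force: [-0.1, 0.1, -1.8]
gripper_width: 0.0154
```

Call:
servo_tool --motion '[{"dx":0,"dy":0,"dz":0.1,"roll":0,"jaw":1},{"dx":0,"dy":0,"dz":0.1,"roll":0,"jaw":1},{"dx":0,"dy":0,"dz":0,"roll":0,"jaw":1}]'

```text
clock: 11.38
ee_pos: [0.544, 0.0474, 0.1702]
tcp_rot: [[-0.115, 0.993, -0.0], [0.993, 0.115, -0.0], [-0.0, -0.0, -1.0]]
wrist_force: [1.0, 0.7, -1.7]
gripper_width: 0.0153
```

Call:
servo_tool --motion '[{"dx":0,"dy":0,"dz":0.2,"roll":0,"jaw":1},{"dx":0,"dy":0,"dz":0.2,"roll":0,"jaw":1},{"dx":0,"dy":0,"dz":0.2,"roll":0,"jaw":1},{"dx":0,"dy":0,"dz":0,"roll":0,"jaw":1}]'

```text
clock: 11.88
ee_pos: [0.5439, 0.0475, 0.1641]
tcp_rot: [[-0.115, 0.993, -0.0], [0.993, 0.115, 0.0], [0.0, -0.0, -1.0]]
wrist_force: [0.7, -0.4, -1.2]
gripper_width: 0.0157
```

Call:
servo_tool --motion '[{"dx":0,"dy":0,"dz":0.2,"roll":0,"jaw":1},{"dx":0,"dy":0,"dz":0.2,"roll":0,"jaw":1},{"dx":0,"dy":0,"dz":0.2,"roll":0,"jaw":1},{"dx":0,"dy":0,"dz":0,"roll":0,"jaw":1}]'

```text
clock: 12.38
ee_pos: [0.5439, 0.0475, 0.1581]
tcp_rot: [[-0.115, 0.993, -0.0], [0.993, 0.115, 0.0], [0.0, -0.0, -1.0]]
wrist_force: [0.6, 0.2, -0.1]
gripper_width: 0.0152
```

Call:
servo_tool --motion '[{"dx":0,"dy":0,"dz":0.2,"roll":0,"jaw":1},{"dx":0,"dy":0,"dz":0.2,"roll":0,"jaw":1},{"dx":0,"dy":0,"dz":0.1,"roll":0,"jaw":1},{"dx":0,"dy":0,"dz":0,"roll":0,"jaw":1}]'

```text
clock: 12.88
ee_pos: [0.544, 0.0475, 0.1532]
tcp_rot: [[-0.115, 0.993, -0.0], [0.993, 0.115, -0.0], [0.0, -0.0, -1.0]]
wrist_force: [-0.5, -0.8, -1.8]
gripper_width: 0.0153
```

Call:
servo_tool --motion '[{"dx":0.2,"dy":0,"dz":0,"roll":0,"jaw":1},{"dx":0.2,"dy":0,"dz":0,"roll":0,"jaw":1},{"dx":0.2,"dy":0,"dz":0,"roll":0,"jaw":1},{"dx":0.2,"dy":0,"dz":0,"roll":0,"jaw":1}]'

```text
clock: 13.38
ee_pos: [0.5435, 0.055, 0.1536]
tcp_rot: [[-0.115, 0.993, 0.001], [0.993, 0.115, -0.001], [-0.001, 0.001, -1.0]]
wrist_force: [-0.8, -4.9, 2.3]
gripper_width: 0.0153
```

Call:
servo_tool --motion '[{"dx":0.2,"dy":0,"dz":0,"roll":0,"jaw":1},{"dx":0.2,"dy":0,"dz":0,"roll":0,"jaw":1},{"dx":0.2,"dy":0,"dz":0,"roll":0,"jaw":1},{"dx":0.2,"dy":0,"dz":0,"roll":0,"jaw":1}]'

```text
clock: 13.88
ee_pos: [0.5417, 0.0641, 0.153]
tcp_rot: [[-0.115, 0.993, -0.001], [0.993, 0.115, 0.001], [0.001, -0.001, -1.0]]
wrist_force: [0.6, -0.0, -1.7]
gripper_width: 0.0152
```

Call:
servo_tool --motion '[{"dx":0.2,"dy":0,"dz":0,"roll":0,"jaw":1},{"dx":0.2,"dy":0,"dz":0,"roll":0,"jaw":1},{"dx":0.2,"dy":0,"dz":0,"roll":0,"jaw":1},{"dx":0.1,"dy":0,"dz":0,"roll":0,"jaw":1},{"dx":0,"dy":0,"dz":0,"roll":0,"jaw":1},{"dx":0,"dy":0,"dz":0,"roll":0,"jaw":1}]'

```text
clock: 14.62
ee_pos: [0.5414, 0.0702, 0.1533]
tcp_rot: [[-0.115, 0.993, -0.0], [0.993, 0.115, -0.0], [-0.0, -0.0, -1.0]]
wrist_force: [-0.5, -1.4, -1.7]
gripper_width: 0.0152
```

```bash
python3 look.py w9
python3 - <<'E'
from h import *
s=read_camera('side');save('s9',s['color'],(275,300,395,400),5)
E
```

```text
14.625 [0.5414 0.0702 0.1533] 96.60080562486834 [-0.0001 -0.     -1.    ] [-0.4675 -1.3628 -1.713 ]
tip in slot -0.0006696786032527874 0.003736917555458738 -0.022599658631120956
```

View pics/s9.png

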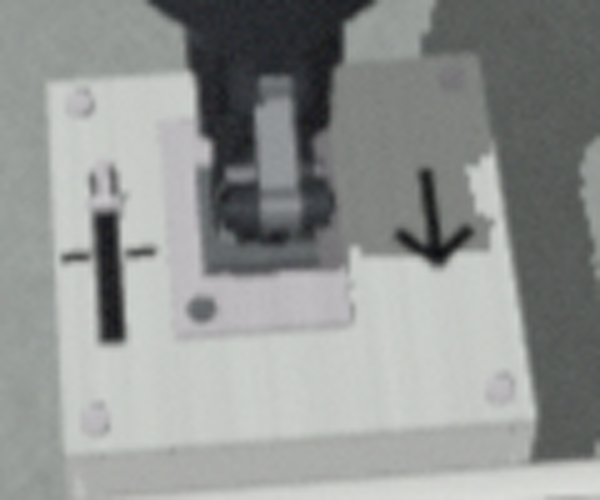

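View pics/w9.png

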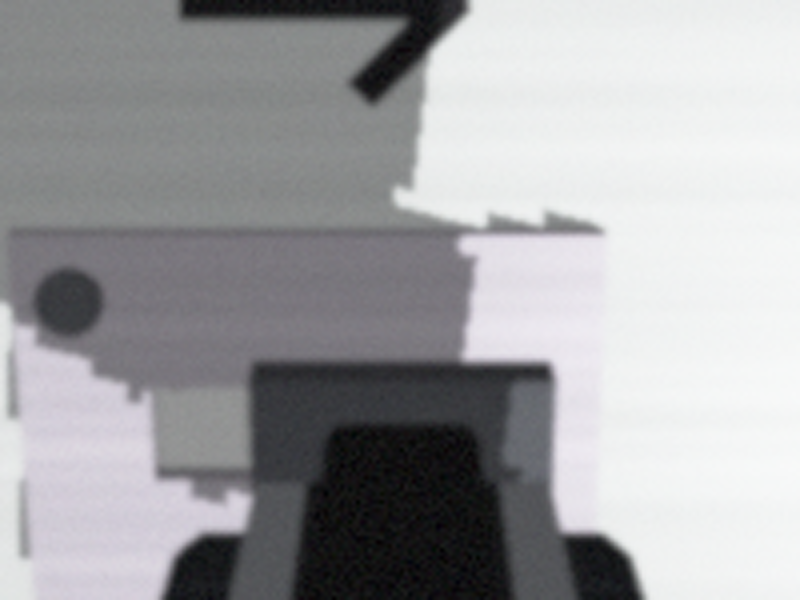

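The pointer moved about 25 crop px (8 mm), so one tooth is done. I lift within the slot, go back and lower again.

Call:
servo_tool --motion '[{"dx":-0.1,"dy":0,"dz":-0.4,"roll":0,"jaw":1},{"dx":0,"dy":0,"dz":-0.6,"roll":0,"jaw":1},{"dx":0,"dy":0,"dz":-0.6,"roll":0,"jaw":1},{"dx":-0.2,"dy":0,"dz":0,"roll":0,"jaw":1},{"dx":-0.6,"dy":0,"dz":0,"roll":0,"jaw":1},{"dx":-0.6,"dy":0,"dz":0,"roll":0,"jaw":1},{"dx":-0.6,"dy":0,"dz":0,"roll":0,"jaw":1},{"dx":-0.2,"dy":0,"dz":0,"roll":0,"jaw":1}]'

```text
clock: 15.72
ee_pos: [0.5441, 0.0469, 0.1692]
tcp_rot: [[-0.114, 0.993, -0.0], [0.993, 0.114, -0.0], [-0.0, -0.0, -1.0]]
wrist_force: [-0.1, -0.6, -0.8]
gripper_width: 0.0153
```

Call:
servo_tool --motion '[{"dx":0,"dy":0,"dz":0,"roll":0,"jaw":1},{"dx":0,"dy":0,"dz":0,"roll":0,"jaw":1}]'

```text
clock: 15.98
ee_pos: [0.544, 0.0476, 0.1693]
tcp_rot: [[-0.115, 0.993, -0.0], [0.993, 0.115, 0.0], [0.0, -0.0, -1.0]]
wrist_force: [-0.3, -0.2, -1.9]
gripper_width: 0.0152
```

```bash
python3 look.py w10
python3 - <<'E'
from h import *
s=read_camera('side');save('s10',s['color'],(275,300,395,400),5)
E
```

```text
15.975 [0.544  0.0476 0.1693] 96.60805249766784 [-0.0001  0.0001 -1.    ] [-0.2624 -0.1948 -1.8585]
tip in slot -0.0006866566308474609 -0.019062783344113394 -0.006621312586337552
```

View pics/s10.png

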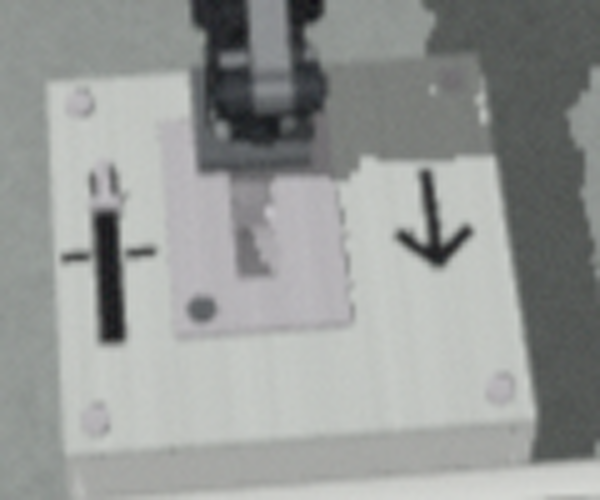

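View pics/w10.png

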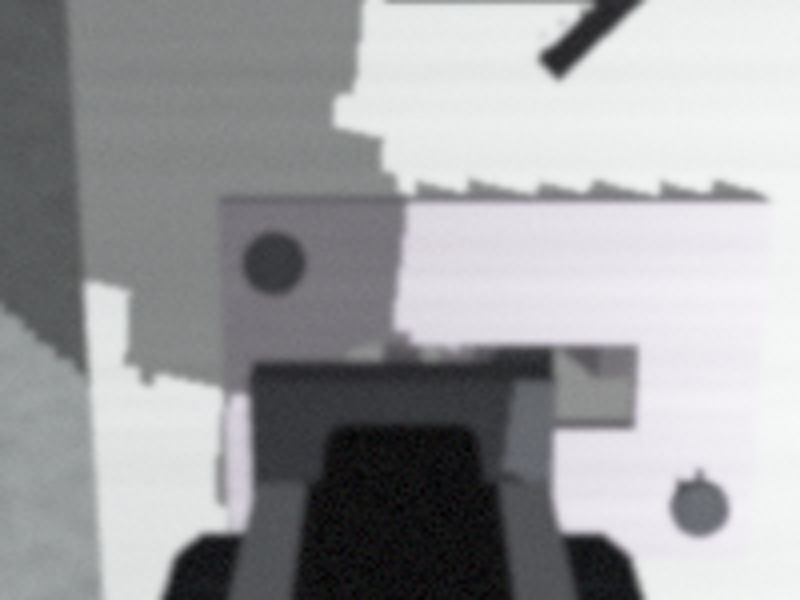

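The pointer stays one tooth on, with its bar at crop row 207. Second tooth.

Call:
servo_tool --motion '[{"dx":0,"dy":0,"dz":0.3,"roll":0,"jaw":1},{"dx":0,"dy":0,"dz":0.3,"roll":0,"jaw":1},{"dx":0,"dy":0,"dz":0.3,"roll":0,"jaw":1},{"dx":0,"dy":0,"dz":0.3,"roll":0,"jaw":1},{"dx":0,"dy":0,"dz":0.2,"roll":0,"jaw":1},{"dx":0,"dy":0,"dz":0.2,"roll":0,"jaw":1},{"dx":0,"dy":0,"dz":0,"roll":0,"jaw":1}]'

```text
clock: 16.95
ee_pos: [0.544, 0.0475, 0.1532]
tcp_rot: [[-0.115, 0.993, -0.0], [0.993, 0.115, -0.0], [0.0, -0.0, -1.0]]
wrist_force: [-0.5, -0.2, -1.3]
gripper_width: 0.0151
```

Call:
servo_tool --motion '[{"dx":0.2,"dy":0,"dz":0,"roll":0,"jaw":1},{"dx":0.2,"dy":0,"dz":0,"roll":0,"jaw":1},{"dx":0.2,"dy":0,"dz":0,"roll":0,"jaw":1},{"dx":0.2,"dy":0,"dz":0,"roll":0,"jaw":1}]'

```text
clock: 17.45
ee_pos: [0.5435, 0.055, 0.1536]
tcp_rot: [[-0.115, 0.993, 0.001], [0.993, 0.115, -0.001], [-0.001, 0.001, -1.0]]
wrist_force: [0.1, -5.4, 1.4]
gripper_width: 0.0153
```

Call:
servo_tool --motion '[{"dx":0.2,"dy":0,"dz":0,"roll":0,"jaw":1},{"dx":0.2,"dy":0,"dz":0,"roll":0,"jaw":1},{"dx":0.2,"dy":0,"dz":0,"roll":0,"jaw":1},{"dx":0.2,"dy":0,"dz":0,"roll":0,"jaw":1}]'

```text
clock: 17.95
ee_pos: [0.5417, 0.0641, 0.153]
tcp_rot: [[-0.115, 0.993, -0.001], [0.993, 0.115, 0.001], [0.001, -0.001, -1.0]]
wrist_force: [-0.4, -0.2, -2.4]
gripper_width: 0.0153
```

Call:
servo_tool --motion '[{"dx":0.2,"dy":0,"dz":0,"roll":0,"jaw":1},{"dx":0.2,"dy":0,"dz":0,"roll":0,"jaw":1},{"dx":0.2,"dy":0,"dz":0,"roll":0,"jaw":1},{"dx":0.1,"dy":0,"dz":0,"roll":0,"jaw":1},{"dx":0,"dy":0,"dz":0,"roll":0,"jaw":1},{"dx":0,"dy":0,"dz":0,"roll":0,"jaw":1},{"dx":0,"dy":0,"dz":0,"roll":0,"jaw":1},{"dx":0,"dy":0,"dz":0,"roll":0,"jaw":1}]'

```text
clock: 18.95
ee_pos: [0.5414, 0.0703, 0.1533]
tcp_rot: [[-0.115, 0.993, -0.0], [0.993, 0.115, -0.0], [-0.0, -0.0, -1.0]]
wrist_force: [-0.5, -1.0, -0.7]
gripper_width: 0.0153
```

```bash
python3 look.py w11
python3 - <<'E'
from h import *
s=read_camera('side');save('s11',s['color'],(275,300,395,400),5)
E
```

```text
18.95 [0.5414 0.0703 0.1533] 96.5988901547324 [-0. -0. -1.] [-0.464  -0.9667 -0.7219]
tip in slot -0.0006658664776475255 0.003753228267921544 -0.02260511871325943
```

View pics/s11.png

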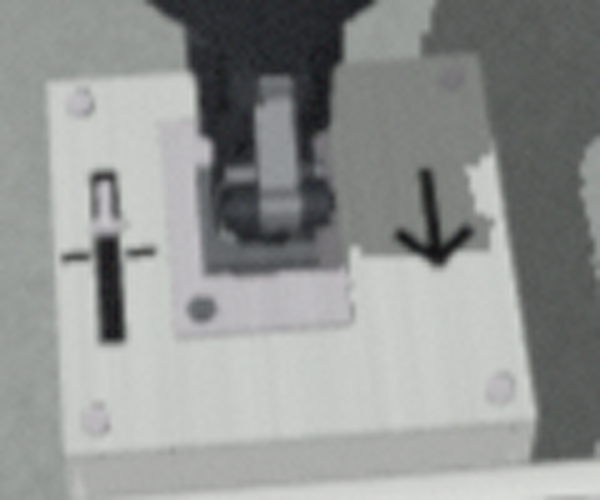

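The bar is at crop row 230 and the ridges at 254, so one tooth is left.

Call:
servo_tool --motion '[{"dx":-0.1,"dy":0,"dz":-0.4,"roll":0,"jaw":1},{"dx":0,"dy":0,"dz":-0.6,"roll":0,"jaw":1},{"dx":0,"dy":0,"dz":-0.6,"roll":0,"jaw":1},{"dx":-0.2,"dy":0,"dz":0,"roll":0,"jaw":1},{"dx":-0.6,"dy":0,"dz":0,"roll":0,"jaw":1},{"dx":-0.6,"dy":0,"dz":0,"roll":0,"jaw":1},{"dx":-0.6,"dy":0,"dz":0,"roll":0,"jaw":1},{"dx":-0.2,"dy":0,"dz":0,"roll":0,"jaw":1}]'

```text
clock: 20.05
ee_pos: [0.5441, 0.0469, 0.1692]
tcp_rot: [[-0.114, 0.993, -0.0], [0.993, 0.114, -0.0], [0.0, -0.0, -1.0]]
wrist_force: [0.4, 0.2, -1.4]
gripper_width: 0.0151
```

Call:
servo_tool --motion '[{"dx":0,"dy":0,"dz":0,"roll":0,"jaw":1},{"dx":0,"dy":0,"dz":0.3,"roll":0,"jaw":1},{"dx":0,"dy":0,"dz":0.3,"roll":0,"jaw":1},{"dx":0,"dy":0,"dz":0.3,"roll":0,"jaw":1},{"dx":0,"dy":0,"dz":0.3,"roll":0,"jaw":1},{"dx":0,"dy":0,"dz":0.2,"roll":0,"jaw":1},{"dx":0,"dy":0,"dz":0.2,"roll":0,"jaw":1},{"dx":0,"dy":0,"dz":0,"roll":0,"jaw":1}]'

```text
clock: 21.05
ee_pos: [0.544, 0.0475, 0.1532]
tcp_rot: [[-0.115, 0.993, -0.0], [0.993, 0.115, 0.0], [0.0, -0.0, -1.0]]
wrist_force: [-0.3, -0.1, -1.2]
gripper_width: 0.0152
```

Run:
```python
from h import *
s=observe();print(s['clock'],s['ee_pos'],s['wrist_force'])
s=read_camera('side');save('s12',s['color'],(275,300,395,400),5)
```

```text
21.05 [0.54399123 0.04745837 0.15317631] [-0.26509249 -0.14921762 -1.16029203]
```

View pics/s12.png

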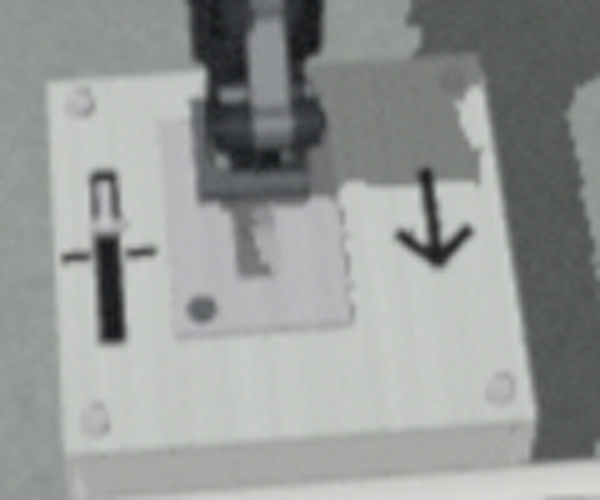

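The bar still stands at row 230, one tooth short of home. Third tooth.

Call:
servo_tool --motion '[{"dx":0.2,"dy":0,"dz":0,"roll":0,"jaw":1},{"dx":0.2,"dy":0,"dz":0,"roll":0,"jaw":1},{"dx":0.2,"dy":0,"dz":0,"roll":0,"jaw":1},{"dx":0.2,"dy":0,"dz":0,"roll":0,"jaw":1}]'

```text
clock: 21.6
ee_pos: [0.5435, 0.0549, 0.1536]
tcp_rot: [[-0.115, 0.993, 0.001], [0.993, 0.115, -0.001], [-0.001, 0.001, -1.0]]
wrist_force: [0.5, -5.3, 0.4]
gripper_width: 0.0157
```

Call:
servo_tool --motion '[{"dx":0.2,"dy":0,"dz":0,"roll":0,"jaw":1},{"dx":0.2,"dy":0,"dz":0,"roll":0,"jaw":1},{"dx":0.2,"dy":0,"dz":0,"roll":0,"jaw":1},{"dx":0.2,"dy":0,"dz":0,"roll":0,"jaw":1}]'

```text
clock: 22.1
ee_pos: [0.5417, 0.0641, 0.153]
tcp_rot: [[-0.115, 0.993, -0.001], [0.993, 0.115, 0.001], [0.001, -0.001, -1.0]]
wrist_force: [-0.1, -0.0, -1.8]
gripper_width: 0.0153
```

Call:
servo_tool --motion '[{"dx":0.2,"dy":0,"dz":0,"roll":0,"jaw":1},{"dx":0.2,"dy":0,"dz":0,"roll":0,"jaw":1},{"dx":0.2,"dy":0,"dz":0,"roll":0,"jaw":1},{"dx":0.1,"dy":0,"dz":0,"roll":0,"jaw":1},{"dx":0,"dy":0,"dz":0,"roll":0,"jaw":1},{"dx":0,"dy":0,"dz":0,"roll":0,"jaw":1},{"dx":0,"dy":0,"dz":0,"roll":0,"jaw":1},{"dx":0,"dy":0,"dz":0,"roll":0,"jaw":1}]'

```text
clock: 23.1
ee_pos: [0.5414, 0.0703, 0.1533]
tcp_rot: [[-0.115, 0.993, -0.0], [0.993, 0.115, -0.0], [-0.0, -0.0, -1.0]]
wrist_force: [-0.6, -1.0, -1.6]
gripper_width: 0.0156
```

Run:
```python
from h import *
s=observe();print(s['clock'],s['ee_pos'],s['wrist_force'])
s=read_camera('side');save('s13',s['color'],(275,300,395,400),5)
```

```text
23.1 [0.54143075 0.07025342 0.15331113] [-0.58377729 -0.99138904 -1.58973792]
```

View pics/s13.png

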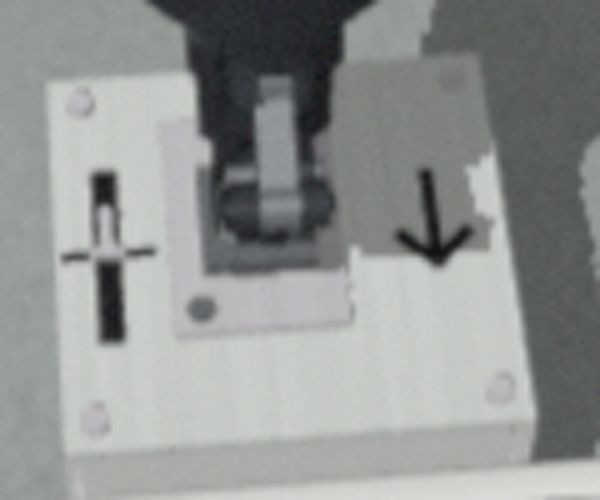

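The bar is level with the ridges (rows 253/254). I withdraw.

Call:
servo_tool --motion '[{"dx":-0.1,"dy":0,"dz":-0.4,"roll":0,"jaw":1},{"dx":0,"dy":0,"dz":-0.6,"roll":0,"jaw":1},{"dx":0,"dy":0,"dz":-0.8,"roll":0,"jaw":1},{"dx":0,"dy":0,"dz":-1.0,"roll":0,"jaw":1},{"dx":0,"dy":0,"dz":-1.5,"roll":0,"jaw":1},{"dx":0,"dy":0,"dz":-1.6,"roll":0,"jaw":1},{"dx":0,"dy":0,"dz":0,"roll":8.15,"jaw":1},{"dx":0,"dy":0,"dz":0,"roll":8.15,"jaw":1}]'

```text
clock: 24.15
ee_pos: [0.5419, 0.0693, 0.2135]
tcp_rot: [[0.173, 0.985, 0.001], [0.985, -0.173, 0.0], [0.0, 0.001, -1.0]]
wrist_force: [0.2, 0.8, -0.8]
gripper_width: 0.0153
```

Call:
servo_tool --motion '[{"dx":0,"dy":0,"dz":0,"roll":0,"jaw":1}]'

```text
clock: 24.28
ee_pos: [0.5418, 0.0693, 0.2131]
tcp_rot: [[0.167, 0.986, 0.001], [0.986, -0.167, 0.0], [0.0, 0.001, -1.0]]
wrist_force: [-0.5, 0.2, -1.2]
gripper_width: 0.0152
```

Call:
servo_tool --motion '[{"dx":-5.38,"dy":-0.02,"dz":0,"roll":0,"jaw":1},{"dx":-5.38,"dy":-0.02,"dz":0,"roll":0,"jaw":1},{"dx":-5.38,"dy":-0.02,"dz":0,"roll":0,"jaw":1},{"dx":-5.38,"dy":-0.02,"dz":0,"roll":0,"jaw":1},{"dx":-5.38,"dy":-0.02,"dz":0,"roll":0,"jaw":1},{"dx":0,"dy":0,"dz":0,"roll":0,"jaw":1},{"dx":0,"dy":0,"dz":0,"roll":0,"jaw":1},{"dx":0,"dy":0,"dz":0,"roll":0,"jaw":1}]'

```text
clock: 25.28
ee_pos: [0.4955, -0.1947, 0.2125]
tcp_rot: [[0.166, 0.986, 0.0], [0.986, -0.166, 0.0], [0.0, 0.0, -1.0]]
wrist_force: [0.1, -0.0, -1.6]
gripper_width: 0.0156
```

```bash
python3 look.py w14
```

```text
25.275 [ 0.4955 -0.1947  0.2125] 80.44739730785992 [ 0.0001  0.0002 -1.    ] [ 0.1469 -0.0046 -1.6361]
tip in slot -0.0767536418014971 -0.25412682946088017 0.03656877654027922
```

View pics/w14.png

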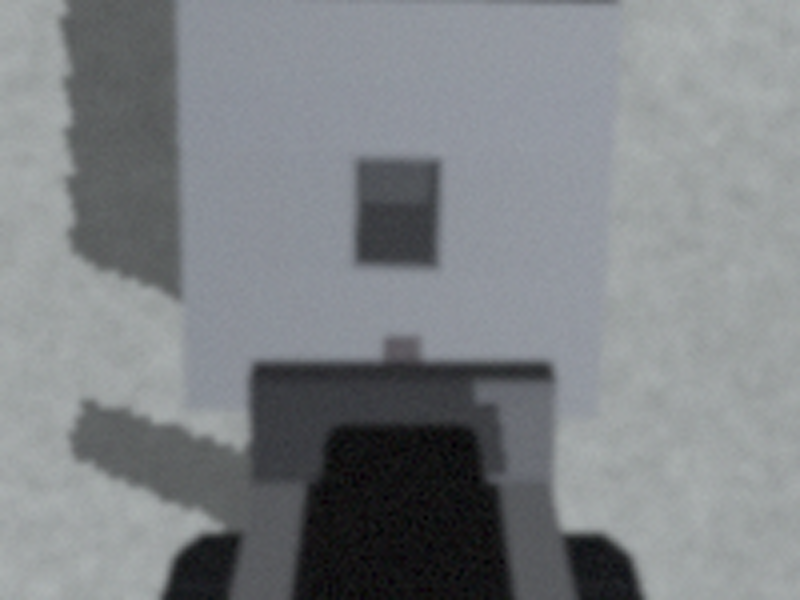

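Call:
servo_tool --motion '[{"dx":-0.08,"dy":0,"dz":2.5,"roll":0,"jaw":1},{"dx":0,"dy":0,"dz":2.5,"roll":0,"jaw":1},{"dx":0,"dy":0,"dz":2.0,"roll":0,"jaw":1},{"dx":0,"dy":0,"dz":0.8,"roll":0,"jaw":1},{"dx":0,"dy":0,"dz":0,"roll":0,"jaw":1},{"dx":0,"dy":0,"dz":0,"roll":0,"jaw":1}]'

```text
clock: 26.08
ee_pos: [0.4957, -0.1965, 0.1351]
tcp_rot: [[0.168, 0.986, 0.001], [0.986, -0.168, -0.001], [-0.0, 0.001, -1.0]]
wrist_force: [0.7, 0.6, -0.6]
gripper_width: 0.0153
```

Call:
servo_tool --motion '[{"dx":0,"dy":0,"dz":0.6,"roll":0,"jaw":1},{"dx":0,"dy":0,"dz":0.6,"roll":0,"jaw":1},{"dx":0,"dy":0,"dz":0.6,"roll":0,"jaw":1},{"dx":0,"dy":0,"dz":0.6,"roll":0,"jaw":1},{"dx":0,"dy":0,"dz":0.6,"roll":0,"jaw":1},{"dx":0,"dy":0,"dz":0.6,"roll":0,"jaw":1},{"dx":0,"dy":0,"dz":0.4,"roll":0,"jaw":1},{"dx":0,"dy":0,"dz":0,"roll":0,"jaw":1}]'

```text
clock: 27.08
ee_pos: [0.4949, -0.1963, 0.094]
tcp_rot: [[0.168, 0.986, -0.001], [0.986, -0.168, 0.0], [0.0, -0.001, -1.0]]
wrist_force: [0.5, 0.2, -1.4]
gripper_width: 0.0153
```

Call:
servo_tool --motion '[{"dx":0.05,"dy":0.03,"dz":0.3,"roll":0,"jaw":1},{"dx":0,"dy":0,"dz":0.2,"roll":0,"jaw":1},{"dx":0,"dy":0,"dz":0.06,"roll":0,"jaw":1},{"dx":0,"dy":0,"dz":0,"roll":0,"jaw":1},{"dx":0,"dy":0,"dz":0,"roll":0,"jaw":1}]'

```text
clock: 27.7
ee_pos: [0.4955, -0.196, 0.0888]
tcp_rot: [[0.168, 0.986, 0.0], [0.986, -0.168, -0.0], [-0.0, 0.0, -1.0]]
wrist_force: [0.0, 0.6, -1.3]
gripper_width: 0.0151
```

Call:
servo_tool --motion '[{"dx":0,"dy":0,"dz":0.08,"roll":0,"jaw":1},{"dx":0,"dy":0,"dz":0.03,"roll":0,"jaw":1},{"dx":0,"dy":0,"dz":0,"roll":0,"jaw":1}]'

```text
clock: 28.08
ee_pos: [0.4956, -0.1961, 0.0879]
tcp_rot: [[0.168, 0.986, 0.0], [0.986, -0.168, -0.0], [-0.0, 0.0, -1.0]]
wrist_force: [-1.9, 0.8, 2.7]
gripper_width: 0.0154
```

Light contact (+2.7 N) shows the collar is seated. I open the jaws.

Call:
servo_tool --motion '[{"dx":0,"dy":0,"dz":0,"roll":0,"jaw":0.75},{"dx":0,"dy":0,"dz":0,"roll":0,"jaw":0.5},{"dx":0,"dy":0,"dz":0,"roll":0,"jaw":0.2},{"dx":0,"dy":0,"dz":0,"roll":0,"jaw":0},{"dx":0,"dy":0,"dz":0,"roll":0,"jaw":0},{"dx":0,"dy":0,"dz":0,"roll":0,"jaw":0},{"dx":0,"dy":0,"dz":0,"roll":0,"jaw":0}]'

```text
clock: 28.95
ee_pos: [0.4955, -0.196, 0.0876]
tcp_rot: [[0.168, 0.986, -0.0], [0.986, -0.168, 0.0], [0.0, -0.0, -1.0]]
wrist_force: [0.5, 0.6, 0.4]
gripper_width: 0.0854
```

Call:
servo_tool --motion '[{"dx":0,"dy":0,"dz":-2,"roll":0,"jaw":0},{"dx":0,"dy":0,"dz":-3,"roll":0,"jaw":0},{"dx":0,"dy":0,"dz":-4,"roll":0,"jaw":0},{"dx":0,"dy":0,"dz":-4,"roll":0,"jaw":0},{"dx":0,"dy":0,"dz":0,"roll":0,"jaw":0},{"dx":0,"dy":0,"dz":0,"roll":0,"jaw":0}]'

```text
clock: 29.7
ee_pos: [0.4952, -0.1959, 0.2171]
tcp_rot: [[0.168, 0.986, -0.0], [0.986, -0.168, 0.0], [0.0, -0.0, -1.0]]
wrist_force: [0.3, 0.2, -0.1]
gripper_width: 0.0855
```

```bash
python3 look.py w15
python3 - <<'E'
from h import *
s=read_camera('side');save('s15',s['color'],None,1)
c=cv2.resize(s['color'][300:400,275:395],None,fx=3.3,fy=3.3,interpolation=cv2.INTER_CUBIC);d=cv2.resize(s['color'][190:290,290:410],None,fx=3.3,fy=3.3,interpolation=cv2.INTER_CUBIC)
save('s15c',np.hstack([c,d]))
E
```

```text
29.7 [ 0.4952 -0.1959  0.2171] 80.30375242381896 [-0.0004  0.0002 -1.    ] [ 0.2716  0.2244 -0.134 ]
tip in slot -0.07710069379038344 -0.25534369078753216 0.04122941906220305
```

View pics/w15.png

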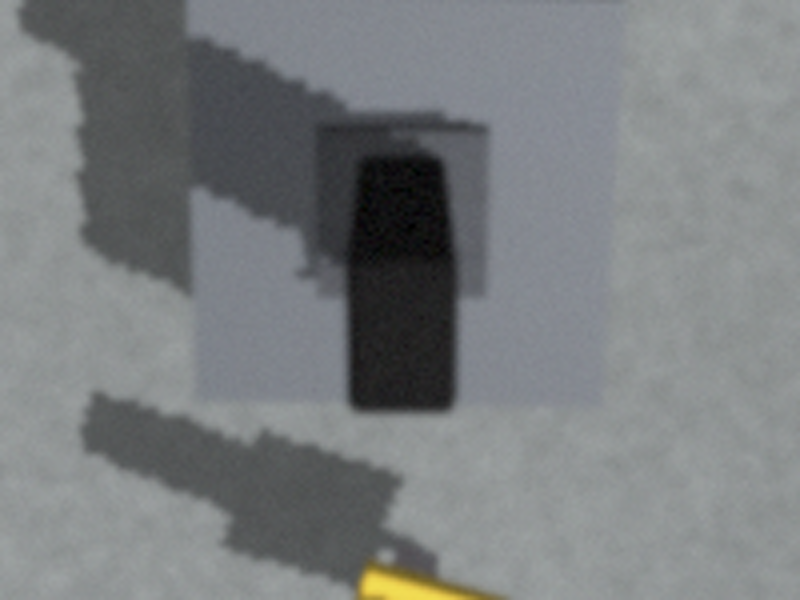

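View pics/s15.png

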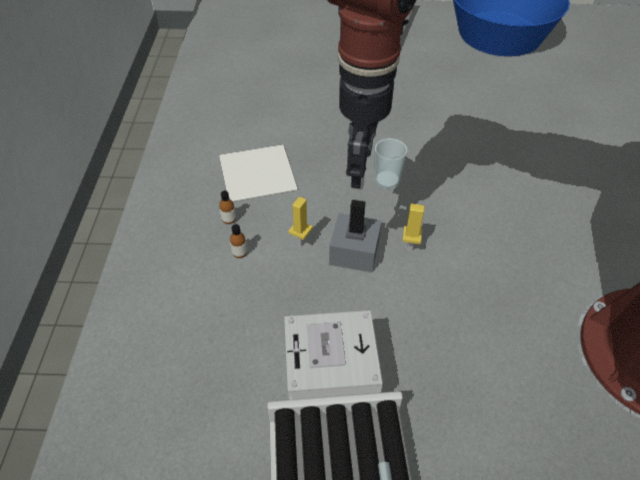

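View pics/s15c.png

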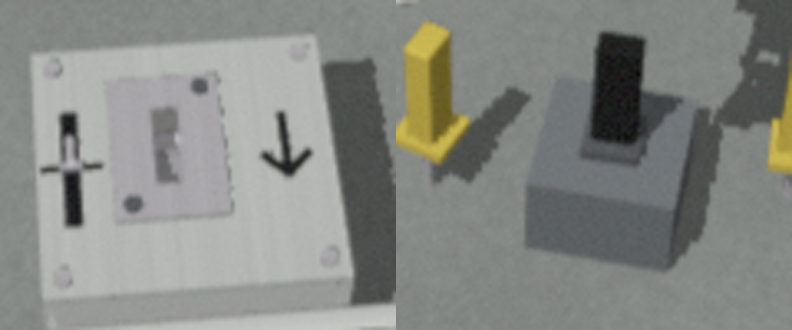

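The tool stands upright in its stand with the collar seated. The pointer is level with the ridges, and the bottles and beaker are where they were. Handing in.

```bash
python3 -c "
from bench import *
print(hand_in())"
```

```text
the job is handed in; nothing more can be done
None
```

I took the black tool from its stand and pushed the star wheel three teeth, one at a time with a rest after each. The pointer started 24 mm short of home. I then put the tool back, let go, moved the arm clear and handed in at about 30 s.

**Wheel:** the last side picture shows the pointer's bar level with both home ridges.

**Tool:** it stands upright in the socket with its collar seated. The fingers are fully open and about 13 cm above where they let go.

**Forces:** the force readings, taken only at the end of each move, peaked at about 5 N on the wheel. The blade entered the slot without noticeable contact, and the collar touched down on the stand at about 3 N.

**Bystanders:** the bottles and the beaker look unmoved in the picture; I did not measure them again.

**Disagreements:** the side and top cameras differed by about 4 mm in y, so I relied on the wrist camera. Nothing else disagreed, and no check failed.

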